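Fetch the check weight from behind the nut tins

ROBOT

A 6-joint arm with a two-finger parallel gripper is mounted at the origin on the work surface. World frame = base frame: x ahead of the robot, y to its left, z up, the work surface at z = 0. Lengths are in m, angles in rad, forces in N, time in s.
With the tool pointing down it reaches from about 0.375 to 0.975 m from the base axis. Payload 3.8 kg.
Tool frame: the origin (TCP) lies at the very end of the fingers, on their centre line; the grasp point (between the pads) lies 19 mm behind it; z points along the fingers, y is the direction in which the jaws open and shut (so a half turn about z gives the same grasp; the last joint's range is limited). The gripper opens to 85 mm and grips with 20 to 120 N. Pads are 22 mm wide; open, the fingers measure 114 mm over their backs; the gripper's body (76 mm by 85 mm) begins 54 mm behind the grasp point. The pads swing forward as they close: fully open they stand 13 mm farther back than shut.
Start: joints at [1.152, 0.264, 1.604, -0, 1.274, -0.037], TCP at [0.251, 0.626, 0.195] pointing down, gripper open.
Joint ranges: [-2.63, 2.63], [-0.94, 2.18], [0.31, 2.57], [-1.31, 4.45], [0, 2.66], [-2.55, 2.55]. Speed limits (rad/s): [2.57, 2.57, 3.14, 3.14, 3.14, 3.14].

INTERFACE

Orientations are given as a rotation vector (axis times angle).
In Python, from workcell import bot, viewer, finish_job gives the robot as it stands.
- The arm moves only by the tool servo_tool, never from a script. Its argument "plan" is a list that holds one entry, the list of rows, each a list of 6 numbers: the shift along the tool's x, y, z in cm, then the turn, a rotation vector about the tool's x, y, z in degrees. A call has 1 to 20 rows; each row is the pose to reach, as a shift and turn from the pose measured when the call began, along the tool's axes at that moment; what a row does not reach only later rows make up. A row lasts 1/12 s, in which the tool goes at most 41.7 mm and 7.16 degrees, less where a joint would pass 70% of its speed; a pose out of reach is approached as far as the arm can. A call with a gripper value outside its range is refused whole. "claw" is the finger opening in cm, from 0 to 8.54, set as the call begins (left out, the last holds). The fingers move at their own pace and stop on an object; "grip_force" is the grip in N (left out, the last holds). Time passes only in rows, so rows that repeat a pose let the fingers close. It gives the time, the measured TCP pose, the force and the opening at its end, in the units of the state.
- bot.read_state(): the state, without advancing time (a new reading comes with each control period).
- viewer.read_camera(name): name is "scene" or "side" or "wrist"; returns a dict with "color" (400x640x3 uint8, red, green, blue), "fx", "fy", "cx", "cy" (pixels), "eye" and "rotation" of the camera in the world; the wrist camera has in their place "T_tool_cam" (4x4, takes a point from camera to tool coordinates, whose origin is the TCP and whose axes are the flange's). Camera axes: x right, y down, z forward; pixel columns grow to the right and rows downward; lengths in m; the calibration is good to about 2 mm. A picture is of the moment at which its call begins: read the wrist's pose just before it. There is no depth.
- finish_job(): hands the job in, once; it reports no verdict.
The state is a dict: "time": time; "q": joint angles; "joint_vel": joint speeds; "joint_torque": joint torques, N m; "tool_pos": TCP position; "tcp_rot": TCP orientation; "wrist_force": force on the tool from outside, world axes, zero at the start; "torque": the same for the moment, N m; "width": opening from 0.0 (shut) to 1.0 (fully open).
Only numpy, scipy, OpenCV 4.12 (cv2) and the standard library are available. Lean on these libraries where they do the work, as an engineer would, in place of code of your own. Each camera call takes 0.05 s, during which the arm holds its last target.

TASK

The bench scale needs its check: the 500 g check weight stands at the back of the plywood stock tray, boxed in by two nut tins and a jar. Clear all three containers onto the metal side tray, then take out the weight and set it down gently (not dropped), upright, in the middle of the scale's pan. Then put each container back upright on the very spot in the stock tray where it stood, tipping nothing over and leaving the bowl, nutcracker and brush alone.

Things in the scene. Friction and masses are not known exactly. Their poses are not given: they have to be found in the camera images.
- weight_mid (a point): The check weight: a bare steel cylinder 42 mm across and 42 mm high with a small knob (24 mm across) on top, 58 mm high in all, 500 g. It stands upright; grip it across the cylinder. The point is on its axis, 29 mm above its underside; z is its axis.
- round_tin_mid (a point): The round nut tin with a lid: bare metal, closed, upright, 62 mm across, 108 mm high, straight-sided, 0.17 to 0.34 kg. The point is on its axis, 54 mm above its underside; z is its axis. At the start its place, the square tin's and the jar's may be exchanged.
- square_tin_mid (a point): The square nut tin with a lid: bare metal, closed, upright, 56 by 56 mm, 125 mm high, straight-sided, 0.19 to 0.38 kg. The point is on its axis, 62.5 mm above its underside; x and y are square to its sides, z up.
- jar_mid (a point): The round amber-glass nut jar with a steel screw lid: closed, upright, straight-sided, 60 mm across, 140 mm high, 0.21 to 0.42 kg. The point is on its axis, 70 mm above its underside; z is its axis.
- stock_in (a point): The stock tray: a shallow plywood tray fixed to the bench, 200 (x) by 250 (y) mm outside, rim 30 mm high and 10 mm thick, floor 10 mm thick. The point is the centre of its inner floor, 10 mm above the bench; x points to its back, away from the robot, y to its left. At the start the weight stands about 30 mm behind this point and one container about 60 mm from the weight on each of three sides: in front, left and right, with gaps of about 2 to 17 mm to the weight.
- side_in (a point): The side tray: an empty bare-metal baking tray fixed to the bench on one side of the stock tray (left or right varies), 300 (x) by 210 (y) mm outside, rim 18 mm high, walls and floor 3 mm thick. The point is the centre of its inner floor, 3 mm above the bench; x along its length. It has room for the three containers in a row along x, 88 mm apart.
- pan (a point): The bench scale, fixed, on the other side: a grey housing 200 by 190 mm with a display lug towards the robot and a flat, rigid round steel pan 170 mm across. The point is the centre of the pan's top, 62 mm above the bench.
- nut_bowl: Bystander: white bowl with walnuts, 136 mm across, 45 mm high, beyond the work; origin under its centre. Do not disturb.
- nutcracker: Bystander: steel hand nutcracker, lying flat, about 165 mm long, 14 mm high; origin near its middle. Do not disturb.
- brush: Bystander: flat hand brush with a wooden handle, 200 mm long, 42 mm wide, 20 mm high, lying on the bench beyond the work; origin near its middle. Do not disturb.

How it is judged:
On the way, in this order (a step that is already met when the one before it is completed fails the run):
1. both tins and the jar stand upright in the side tray together, let go (x of round_tin_mid in the frame of side_in between -0.14 and 0.14 m and y of round_tin_mid in the frame of side_in between -0.09 and 0.09 m and z of round_tin_mid in the frame of side_in between 0.048 and 0.06 m and angle between each of round_tin_mid, square_tin_mid, jar_mid's own z axis and vertical below 0.12 rad and linear speed of each of round_tin, square_tin, jar below 0.02 m/s and contact force between the fingers and round_tin below 0.1 N and x of square_tin_mid in the frame of side_in between -0.14 and 0.14 m and y of square_tin_mid in the frame of side_in between -0.09 and 0.09 m and z of square_tin_mid in the frame of side_in between 0.0565 and 0.0685 m and contact force between the fingers and square_tin below 0.1 N and x of jar_mid in the frame of side_in between -0.14 and 0.14 m and y of jar_mid in the frame of side_in between -0.09 and 0.09 m and z of jar_mid in the frame of side_in between 0.064 and 0.076 m and contact force between the fingers and jar below 0.1 N), for 0.2 s.
2. the weight stands upright in the middle of the scale's pan, let go (horizontal distance between weight_mid and pan below 0.015 m and z of weight_mid in the frame of pan between 0.024 and 0.034 m and angle between weight_mid's own z axis and vertical below 0.1 rad and linear speed of weight below 0.02 m/s and contact force between the fingers and weight below 0.1 N), for 0.2 s.
At the end, for the whole second after the job is handed in: The weight stands upright, released and still, on the scale's pan within 15 mm of its centre; the round tin, the square tin and the jar each stand upright, released and still, within 15 mm of where each stood at the start (all of step 2 and distance of each of round_tin_mid, square_tin_mid, jar_mid from where it was at the start of the episode below 0.015 m and angle between each of round_tin_mid, square_tin_mid, jar_mid's own z axis and vertical below 0.1 rad and linear speed of each of round_tin, square_tin, jar below 0.02 m/s and contact force between the fingers and round_tin below 0.1 N and contact force between the fingers and square_tin below 0.1 N and contact force between the fingers and jar below 0.1 N); the robot touches nothing.
It fails at once if a container or the weight tips over (more than about 35 degrees) (angle between any of round_tin_mid, square_tin_mid, jar_mid, weight_mid's own z axis and vertical above 0.6 rad).
It fails at once if the weight is let go more than 10 mm above the pan (dropped) (horizontal distance between weight_mid and pan below 0.08 m and z of weight_mid in the frame of pan above 0.039 m and contact force between the fingers and weight below 0.02 N).
It fails at once if the bowl, nutcracker or brush is moved more than 30 mm (distance of any of nut_bowl, nutcracker, brush from where it was at the start of the episode above 0.03 m).
It also fails if it takes over 131 s, if anything falls off the work surface, if the arm or the gripper's body presses on something with over 40 N, if the wrist force passes 120 N, or if a joint passes its speed limit or range.

## Working session

There is one attempt and no reset: what is moved stays moved. The work goes in short steps, Python scripts to look and compute and a tool call to move; the robot and the scene stay as the last step left them, time stands still between calls to the robot, and variables do not carry over. Pictures are saved under pics/ and viewed, and the job is handed in when it is done.

Besides the shell and the picture viewer there is one more tool, called after "Call:" by a JSON object that holds its "api" and its "payload". servo_tool: Moves the arm, as the interface text tells. Its arguments: {"type":"object","properties":{"plan":{"type":"array"},"claw":{"type":"number"},"grip_force":{"type":"number"}},"required":["plan"]}

```bash
ls; mkdir -p pics; python3 - <<'E'
from workcell import bot, viewer
import cv2
s=bot.read_state(); print({k:(v if not hasattr(v,'round') else v) for k,v in s.items()})
for n in ["scene","side","wrist"]:
    d=viewer.read_camera(n)
    cv2.imwrite(f"pics/{n}0.png",d["color"][:,:,::-1])
    print(n,{k:v for k,v in d.items() if k!="color"})
E
```

```text
pics
{'time': 0.0, 'q': array([ 1.15212731e+00,  2.64764308e-01,  1.60541976e+00,  6.96274026e-06,
        1.27370982e+00, -3.69098571e-02]), 'joint_vel': array([ 0.00069049,  0.00035408,  0.00128317, -0.00101906,  0.00100048,
       -0.00110997]), 'joint_torque': array([-1.67956860e-03, -5.15107548e+01, -3.67316723e+01, -2.39477959e-04,
        1.27787265e-02, -2.42184410e-05]), 'tool_pos': array([0.25113644, 0.62563478, 0.19322991]), 'tcp_rot': array([-0.595934  , -3.08401508,  0.00351843]), 'wrist_force': array([-0.00218622,  0.94528133, -1.71042223]), 'torque': array([-0.01425659, -0.00037396,  0.00370435]), 'width': 1.003740558534415}
scene {'fx': 383.7808031234141, 'fy': 383.7808031234141, 'cx': 317.581602065393, 'cy': 204.31447445946563, 'eye': array([ 1.3656563 , -0.36932185,  0.66514138]), 'rotation': array([-1.90867226, -1.17268449,  0.61920439])}
side {'fx': 369.3467047730936, 'fy': 369.3467047730936, 'cx': 319.49280984475394, 'cy': 192.75809676563503, 'eye': array([ 0.22131608, -0.61735122,  0.49754072]), 'rotation': array([-2.0089079 ,  0.5521768 , -0.34466286])}
wrist {'fx': 278.81089829740324, 'fy': 278.81089829740324, 'cx': 319.7375800945578, 'cy': 203.49048154579577, 'T_tool_cam': array([[ 5.94899351e-04, -9.61101027e-01, -2.76196420e-01,
         6.98143031e-02],
       [ 9.99999794e-01,  6.37951146e-04, -6.60264642e-05,
         1.60522750e-04],
       [ 2.39657926e-04, -2.76196324e-01,  9.61101209e-01,
        -1.79583967e-01],
       [ 0.00000000e+00,  0.00000000e+00,  0.00000000e+00,
         1.00000000e+00]])}
```

View pics/scene0.png

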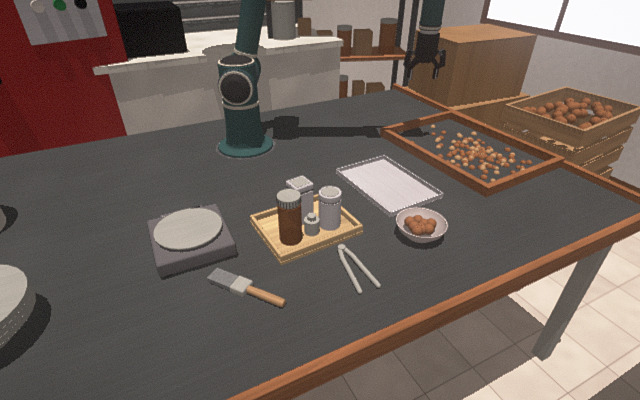

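View pics/side0.png

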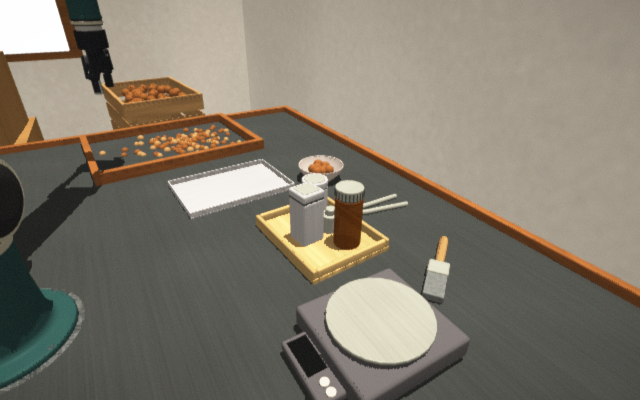

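View pics/wrist0.png

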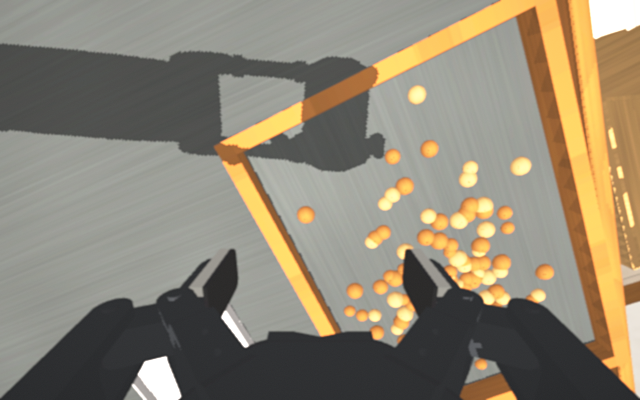

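The scene view shows the jar at (290,217) next to the scale, the round tin at (330,208), the weight at (312,225) and the square tin in front, at (300,190). The side tray is on the left. I'll zoom in on both fixed cameras to measure.

```bash
cat > h.py <<'E'
import numpy as np, cv2
from scipy.spatial.transform import Rotation as R
from workcell import bot, viewer
def cam(n):
    s=bot.read_state(); d=viewer.read_camera(n)
    if n=="wrist":
        T=np.eye(4);T[:3,:3]=R.from_rotvec(s["tcp_rot"]).as_matrix();T[:3,3]=s["tool_pos"]
        W=T@np.asarray(d["T_tool_cam"])
    else:
        W=np.eye(4);W[:3,:3]=R.from_rotvec(d["rotation"]).as_matrix();W[:3,3]=d["eye"]
    return dict(img=d["color"][:,:,::-1].copy(),W=W,f=d["fx"],c=(d["cx"],d["cy"]))
def save(c,name): 
    np.savez(name,**c)
def load(name):
    z=np.load(name+".npz"); return dict(img=z["img"],W=z["W"],f=float(z["f"]),c=tuple(z["c"]))
def ray(c,p):
    d=np.array([(p[0]-c["c"][0])/c["f"],(p[1]-c["c"][1])/c["f"],1.]); return c["W"][:3,3],c["W"][:3,:3]@d
def onz(c,p,z):
    o,d=ray(c,p); return o+d*(z-o[2])/d[2]
def proj(c,P):
    p=np.linalg.inv(c["W"])@np.append(P,1); return np.array([c["f"]*p[0]/p[2]+c["c"][0],c["f"]*p[1]/p[2]+c["c"][1]])
def tri(l):
    A=np.zeros((3,3));b=np.zeros(3)
    for c,p in l:
        o,d=ray(c,p);d=d/np.linalg.norm(d);M=np.eye(3)-np.outer(d,d);A+=M;b+=M@o
    return np.linalg.solve(A,b)
def crop(c,x0,y0,x1,y1,k,fn):
    cv2.imwrite(fn,cv2.resize(c["img"][y0:y1,x0:x1],None,fx=k,fy=k,interpolation=cv2.INTER_CUBIC))
def goal(pos,yaw=None):
    """shift cm/turn deg for servo; target: tool down with jaws(y) along angle yaw"""
    s=bot.read_state();Rt=R.from_rotvec(s["tcp_rot"]);
    sh=Rt.inv().apply(np.array(pos)-s["tool_pos"])*100
    y=np.array([np.cos(yaw),np.sin(yaw),0]);z=np.array([0,0,-1.]);x=np.cross(y,z)
    Rg=R.from_matrix(np.c_[x,y,z])
    t=(Rt.inv()*Rg).as_rotvec(degrees=True)
    return np.round(sh,2),np.round(t,2)
E
python3 - <<'E'
from h import *
for n in ["scene","side"]:
    c=cam(n); save(c,n)
    if n=="scene": crop(c,240,160,400,280,5,"pics/sc_z.png")
    else: crop(c,245,160,405,280,5,"pics/si_z.png")
E
```

```text
(no output)
```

View pics/sc_z.png

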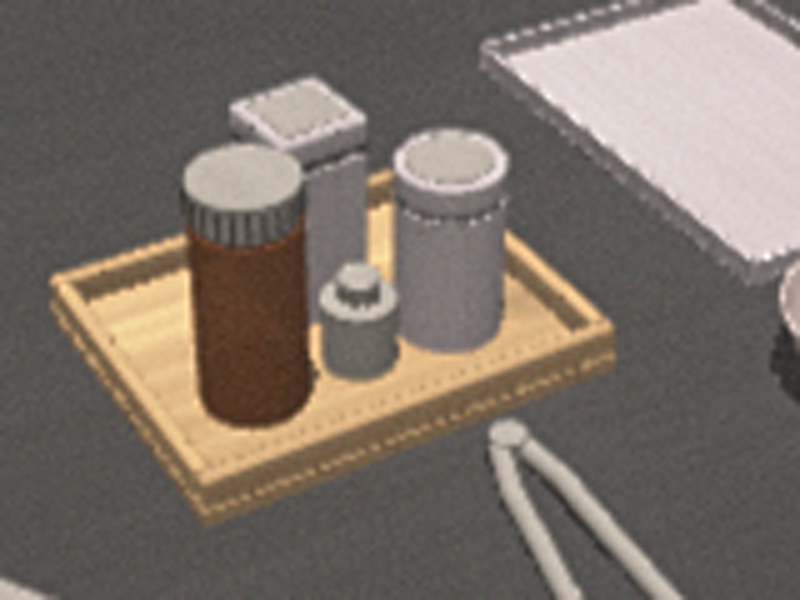

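View pics/si_z.png

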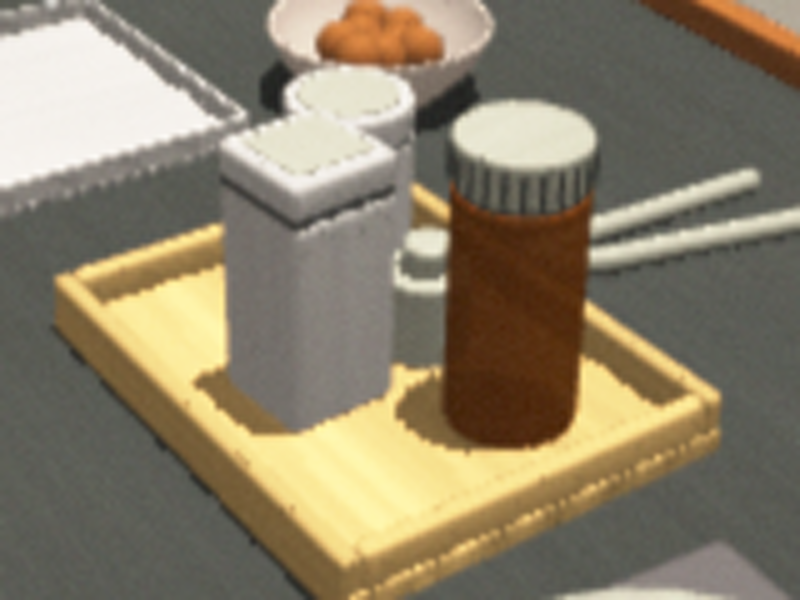

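```bash
python3 - <<'E'
from h import *
S=load("scene");D=load("side")
def s(x,y): return (240+x/5-.4,160+y/5-.4)
def d(x,y): return (245+x/5-.4,160+y/5-.4)
for n,a,b in [("jar",(242,177),(524,137)),("sq",(299,113),(310,154)),("rd",(451,160),(349,95)),("wt",(360,272),(429,238))]:
    P=tri([(S,s(*a)),(D,d(*b))]); print(n,P.round(4), (proj(S,P)-s(*a)).round(1),(proj(D,P)-d(*b)).round(1))
print("tray corners rim z.03")
for p in [(52,283),(208,480),(612,325)]: print(onz(S,s(*p),.03).round(4))
for p in [(60,280),(350,562),(718,397)]: print(onz(D,d(*p),.03).round(4))
print("side tray")
for p in [(336,180),(384,156),(441,190),(390,213)]: print(onz(S,p,.018).round(4))
for p in [(168,185),(190,213),(293,186),(265,161)]: print(onz(D,p,.018).round(4))
print("pan")
for c,p in [(S,(188.5,229.5)),(D,(381,319))]: print(onz(c,p,.062).round(4))
E
```

```text
jar [ 0.6241 -0.076   0.1497] [-0.   0.1] [-0.  -0.1]
sq [ 0.5569 -0.0153  0.1327] [-0.2  0.4] [-0.3 -0.5]
rd [0.6138 0.0475 0.1185] [ 0. -0.] [0. 0.]
wt [ 0.6218 -0.0109  0.0691] [-0.   0.1] [-0.1 -0.1]
tray corners rim z.03
[ 0.504  -0.1458  0.03  ]
[ 0.6955 -0.1303  0.03  ]
[0.6789 0.1135 0.03  ]
[0.4846 0.099  0.03  ]
[ 0.5012 -0.1457  0.03  ]
[ 0.6939 -0.1334  0.03  ]
side tray
[0.4223 0.1759 0.018 ]
[0.3519 0.4161 0.018 ]
[0.6262 0.4416 0.018 ]
[0.6558 0.2244 0.018 ]
[0.3392 0.394  0.018 ]
[0.3545 0.2107 0.018 ]
[0.6414 0.2132 0.018 ]
[0.6445 0.4152 0.018 ]
pan
[ 0.5316 -0.3149  0.062 ]
[ 0.5146 -0.3222  0.062 ]
```

```bash
python3 - <<'E'
from h import *
print(goal([.48,.30,.30],np.radians(90)))
E
```

```text
(array([-33.37, -21.75, -10.58]), array([-6.000e-02, -1.000e-02, -2.188e+01]))
```

Call:
{"api": "servo_tool", "payload": {"plan": [[[-2, -1, -4, 0, 0, -2], [-6, -4, -8, 0, 0, -6], [-12, -7, -10.5, 0, 0, -12], [-18, -11, -10.5, 0, 0, -18], [-24, -15, -10.5, 0, 0, -22], [-29, -19, -10.5, 0, 0, -22], [-33, -21.5, -10.5, 0, 0, -22], [-33.4, -21.7, -10.5, 0, 0, -22], [-33.4, -21.7, -10.5, 0, 0, -22], [-33.4, -21.7, -10.5, 0, 0, -22]]]}}

```text
time: 1.08
tool_pos: [0.4709, 0.3134, 0.2985]
tcp_rot: [0.004, -3.141, 0.001]
wrist_force: [0.8, 0.4, 0.5]
width: 1.001
```

```bash
python3 - <<'E'
from h import *
c=cam("wrist"); save(c,"w1"); cv2.imwrite("pics/w1.png",c["img"])
print(goal([.58,-.01,.33],np.radians(94)), bot.read_state()["time"])
E
```

```text
(array([-10.53, -31.68,  -2.85]), array([-0.38,  0.23, -4.15])) 1.1333
```

View pics/w1.png

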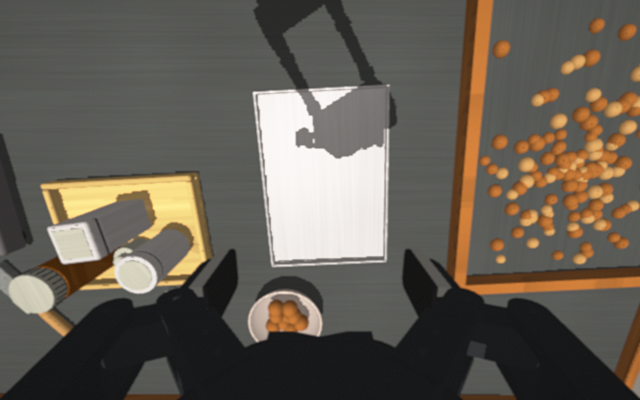

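Side tray rim corners are at (254,93), (388,87), (385,262) and (271,265). The stock tray with the containers is on the left. Next I'll look from above the stock tray.

Call:
{"api": "servo_tool", "payload": {"plan": [[[-1, -3, -1, 0, 0, 0], [-3, -7, -2, 0, 0, -1], [-5, -11, -2.8, 0, 0, -2], [-7, -15, -2.8, 0, 0, -3], [-9, -19, -2.8, 0, 0, -4], [-10, -23, -2.8, 0, 0, -4], [-10.5, -27, -2.8, 0, 0, -4], [-10.5, -30, -2.8, 0, 0, -4], [-10.5, -31.7, -2.8, 0, 0, -4], [-10.5, -31.7, -2.8, 0, 0, -4], [-10.5, -31.7, -2.8, 0, 0, -4], [-10.5, -31.7, -2.8, 0, 0, -4]]]}}

```text
time: 2.13
tool_pos: [0.5796, -0.0093, 0.3294]
tcp_rot: [-0.106, 3.136, -0.009]
wrist_force: [-0.1, 0.1, -0.6]
width: 0.997
```

```bash
python3 - <<'E'
from h import *
c=cam("wrist"); save(c,"w2"); cv2.imwrite("pics/w2.png",c["img"])
crop(c,180,60,420,240,3.3,"pics/w2z.png")
W=load("w1")
print("side rim")
for p in [(254,93),(388,87),(385,262),(271,265)]: print(onz(W,p,.018).round(4))
E
```

```text
side rim
[0.3564 0.2114 0.018 ]
[0.3472 0.4174 0.018 ]
[0.6441 0.4328 0.018 ]
[0.6509 0.2243 0.018 ]
```

View pics/w2.png

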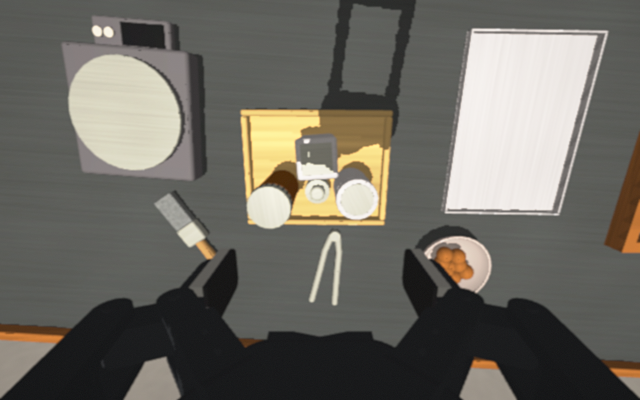

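View pics/w2z.png

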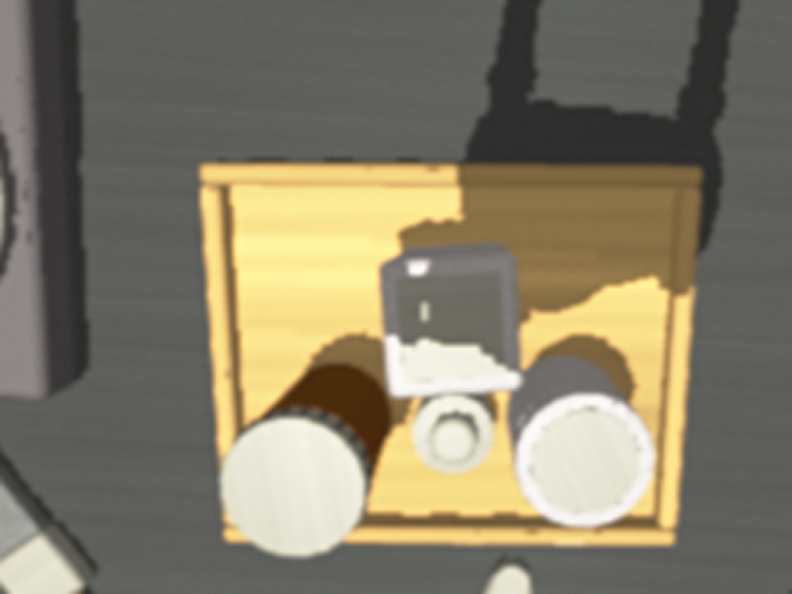

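```bash
python3 - <<'E'
from h import *
S=load("scene");D=load("side");W=load("w2")
def s(x,y): return (240+x/5-.4,160+y/5-.4)
def d(x,y): return (245+x/5-.4,160+y/5-.4)
def w(x,y): return (180+x/3.3-.35,60+y/3.3-.35)
for n,a,b,e,z in [("jar",(242,177),(524,137),(295,486),.15),("sq",(299,113),(310,156),(451,320),.135),("rd",(451,160),(349,95),(585,459),.118),("wt",(360,272),(429,238),(455,435),.068)]:
    P=tri([(S,s(*a)),(D,d(*b)),(W,w(*e))]); print(n,P.round(4), (proj(S,P)-s(*a)).round(1),(proj(D,P)-d(*b)).round(1),(proj(W,P)-w(*e)).round(1),"wrist",onz(W,w(*e),z).round(4),"S",onz(S,s(*a),z).round(4),"D",onz(D,d(*b),z).round(4))
q=[onz(W,w(*p),.135) for p in [(382,262),(513,246),(522,380),(388,394)]]
for i in range(4):
    v=q[(i+1)%4]-q[i]; print("sq edge",np.linalg.norm(v).round(4),np.degrees(np.arctan2(v[1],v[0])).round(1))
r=[onz(W,w(*p),.03) for p in [(200,165),(702,167),(675,545),(223,543)]]
print(np.round(r,4),np.mean(r,0))
for c in ((126,112),): print("pan",onz(W,c,.062))
for p in [(469,29),(606,31),(559,215),(444,212)]: print(onz(W,p,.018).round(4))
for p in [(68.5,112),(182,112),(126,54),(126,170)]: print(onz(W,p,.062).round(4))
E
```

```text
jar [ 0.6237 -0.076   0.1495] [-0.1  0. ] [-0.2  0. ] [-0.   0.3] wrist [ 0.6232 -0.0759  0.15  ] S [ 0.6243 -0.076   0.15  ] D [ 0.6236 -0.0768  0.15  ]
sq [ 0.5554 -0.0161  0.1322] [-0.7  0.4] [-0.8 -0.4] [0.5 1.2] wrist [ 0.5535 -0.0169  0.135 ] S [ 0.5587 -0.0155  0.135 ] D [ 0.5534 -0.023   0.135 ]
rd [0.6129 0.0467 0.1184] [-0.4 -0.1] [-0.1  0.3] [0.7 0.8] wrist [0.612  0.0457 0.118 ] S [0.6132 0.0477 0.118 ] D [0.6143 0.0486 0.118 ]
wt [ 0.6198 -0.0113  0.0686] [-0.5 -0.1] [-0.7  0.4] [0.3 1.5] wrist [ 0.6174 -0.012   0.068 ] S [ 0.6201 -0.01    0.068 ] D [ 0.6228 -0.0098  0.068 ]
sq edge 0.0522 100.7
sq edge 0.0536 8.7
sq edge 0.0555 -80.0
sq edge 0.0532 -174.8
[[ 0.4985 -0.1467  0.03  ]
 [ 0.4826  0.1007  0.03  ]
 [ 0.6807  0.1137  0.03  ]
 [ 0.6972 -0.1363  0.03  ]] [ 0.58976763 -0.01716446  0.03      ]
pan [ 0.51447513 -0.31250185  0.062     ]
[0.3556 0.2048 0.018 ]
[0.3444 0.4158 0.018 ]
[0.6433 0.4354 0.018 ]
[0.6523 0.2233 0.018 ]
[ 0.5205 -0.4008  0.062 ]
[ 0.5087 -0.2268  0.062 ]
[ 0.4337 -0.3024  0.062 ]
[ 0.6048 -0.3238  0.062 ]
```

```bash
python3 - <<'E'
from h import *
print(goal([.613,.0468,.18],np.radians(94)))
print(goal([.613,.0468,.083],np.radians(94)))
E
```

```text
(array([-3.66,  5.42, 14.92]), array([-0.35,  0.21, -0.08]))
(array([-3.62,  5.48, 24.62]), array([-0.35,  0.21, -0.08]))
```

Call:
{"api": "servo_tool", "payload": {"plan": [[[-1, 1.5, 2, 0, 0, 0], [-2, 3.5, 5, -0.3, 0.2, 0], [-3.2, 5, 8.5, -0.3, 0.2, 0], [-3.7, 5.4, 12, -0.3, 0.2, 0], [-3.7, 5.4, 15, -0.3, 0.2, 0], [-3.6, 5.5, 17.5, -0.3, 0.2, 0], [-3.6, 5.5, 20, -0.3, 0.2, 0], [-3.6, 5.5, 22, -0.3, 0.2, 0], [-3.6, 5.5, 23.6, -0.3, 0.2, 0], [-3.6, 5.5, 24.6, -0.3, 0.2, 0], [-3.6, 5.5, 24.6, -0.3, 0.2, 0], [-3.6, 5.5, 24.6, -0.3, 0.2, 0]]]}}

```text
time: 3.18
tool_pos: [0.6126, 0.0481, 0.0831]
tcp_rot: [0.11, -3.139, 0.001]
wrist_force: [0.3, -0.0, 0.0]
width: 1.002
```

```bash
python3 - <<'E'
from h import *
c=cam("wrist"); save(c,"w3"); cv2.imwrite("pics/w3.png",c["img"])
c=cam("scene"); crop(c,240,140,400,260,4,"pics/s3.png")
print(goal([.613,.0468,.083],np.radians(94)))
E
```

```text
(array([ 0.11, -0.08,  0.19]), array([-0.05,  0.16, -0.04]))
```

View pics/w3.png

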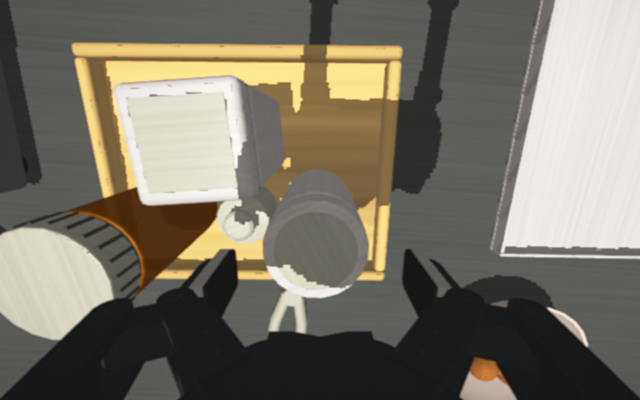

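View pics/s3.png

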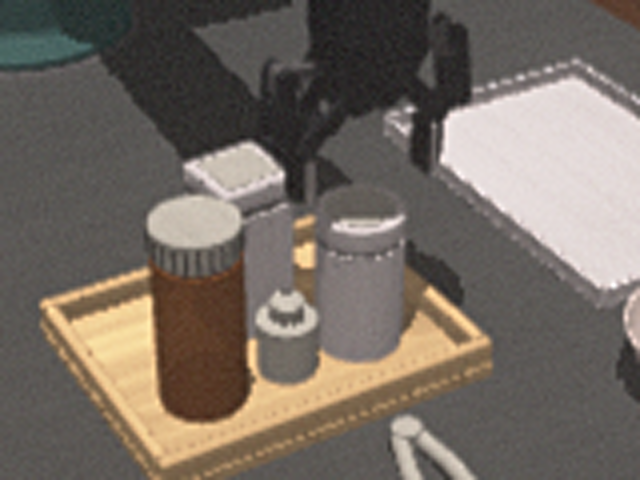

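```bash
python3 - <<'E'
from h import *
W=load("w3");S=load("scene");s=bot.read_state();print(s["tool_pos"],W["W"].round(3))
for P in [(.613,.0468,.118),(.616,.0055,.09),(.61,.0895,.09)]:
    print(P,proj(W,P).round(1),((proj(S,P)-[240,140])*4).round(0))
E
```

```text
[0.61404215 0.04768459 0.08486865] [[-0.07   0.959  0.275  0.543]
 [ 0.998  0.068  0.018  0.044]
 [-0.001  0.276 -0.961  0.263]
 [ 0.     0.     0.     1.   ]]
(0.613, 0.0468, 0.118) [317.2 251.7] [358. 207.]
(0.616, 0.0055, 0.09) [255.4 233.2] [304. 260.]
(0.61, 0.0895, 0.09) [382.  233.2] [410. 224.]
```

```bash
python3 - <<'E'
from h import *
S=load("scene");D=cam("side"); c=cam("scene")
for z in (.09,.1,.11,.12,.13,.14,.15):
    print(z,[((proj(S,P+(z,))-[240,140])*4).round(0) for P in [(.616,.0,),(.61,.095)]])
crop(c,290,100,390,200,6,"pics/s4.png"); crop(D,230,80,390,240,5,"pics/d4.png")
E
```

```text
0.09 [array([297., 262.]), array([417., 222.])]
0.1 [array([297., 249.]), array([417., 210.])]
0.11 [array([297., 237.]), array([418., 197.])]
0.12 [array([297., 224.]), array([419., 185.])]
0.13 [array([297., 211.]), array([419., 172.])]
0.14 [array([296., 198.]), array([420., 159.])]
0.15 [array([296., 184.]), array([420., 146.])]
```

View pics/s4.png

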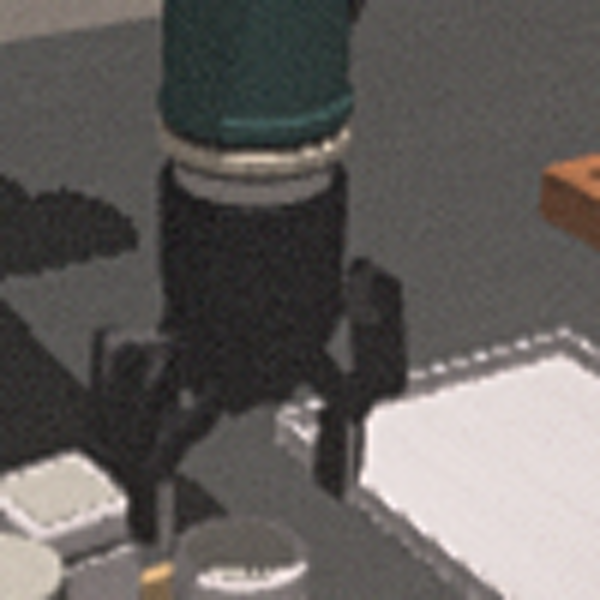

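View pics/d4.png

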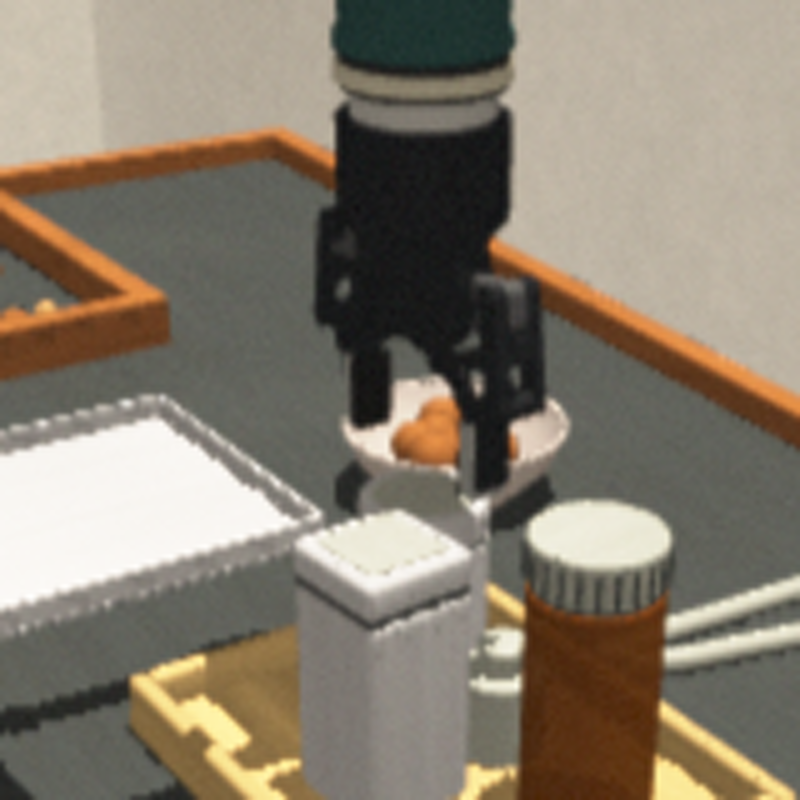

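```bash
python3 - <<'E'
from h import *
S=load("scene");D=load("side")
print(tri([(S,(314,190)),(D,(328,177.6))]),tri([(S,(346,182.5)),(D,(304,165))]),bot.read_state()["tool_pos"])
E
```

```text
[ 0.61933808 -0.00196205  0.14069757] [0.6137183  0.09662797 0.13362919] [0.61416809 0.04730853 0.085091  ]
```

The triangulated open fingertips are at z≈0.137, but the TCP (0.085) and the 13 mm setback imply about 0.098. I'll check this with a light partial close before going lower.

Call:
{"api": "servo_tool", "payload": {"plan": [[[0, 0, 0, 0, 0, 0], [0, 0, 0, 0, 0, 0], [0, 0, 0, 0, 0, 0], [0, 0, 0, 0, 0, 0], [0, 0, 0, 0, 0, 0], [0, 0, 0, 0, 0, 0]]], "claw": 5.4, "grip_force": 20}}

```text
time: 3.88
tool_pos: [0.6141, 0.0472, 0.0851]
tcp_rot: [-0.107, 3.137, -0.001]
wrist_force: [-0.1, -0.3, -0.5]
width: 0.634
```

```bash
python3 - <<'E'
from h import *
s=bot.read_state();print(s["tool_pos"],s["width"],s["wrist_force"])
c=cam("scene");D=cam("side");w=cam("wrist")
o=np.hstack([cv2.resize(x[0]["img"][x[1]:x[1]+100,x[2]:x[2]+100],(400,400),interpolation=cv2.INTER_CUBIC) for x in [(c,120,290),(D,110,270)]])
cv2.imwrite("pics/c5.png",o); cv2.imwrite("pics/w5.png",w["img"])
E
```

```text
[0.61412807 0.04722256 0.08507084] 0.6336321500628788 [-0.11199601 -0.29096752 -0.49946149]
```

View pics/c5.png

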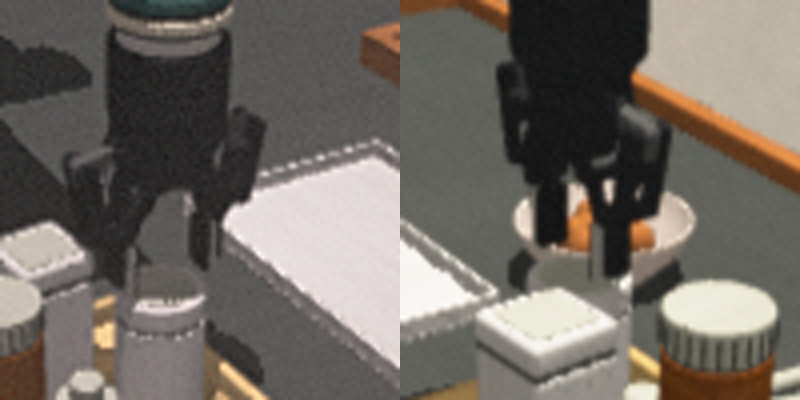

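View pics/w5.png

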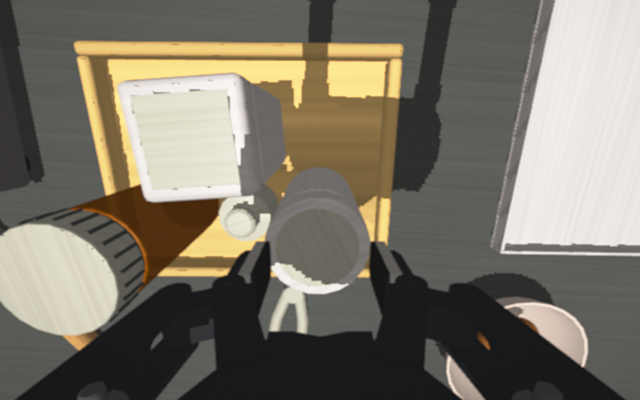

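```bash
python3 - <<'E'
from h import *
S=load("scene");D=load("side")
print(tri([(S,(322.5,191)),(D,(321,180))]),tri([(S,(341,186)),(D,(307.5,171))]))
print(goal([.613,.0468,.04],np.radians(94)))
E
```

```text
[0.61593635 0.02356144 0.12644168] [0.61369054 0.08092884 0.12545549]
(array([ 0.13, -0.04,  4.5 ]), array([-0.05,  0.18, -0.07]))
```

The fingers closed to 54 mm over a 62 mm tin with no contact, and the tips were seen at z≈0.126. So the real tips sit about 41 mm behind the reported TCP (52 mm when open). I'll allow for this: reopen, then go 4.5 cm lower.

Call:
{"api": "servo_tool", "payload": {"plan": [[[0, 0, 0, 0, 0, 0], [0, 0, 0, 0, 0, 0], [0, 0, 0, 0, 0, 0], [0, 0, 0, 0, 0, 0], [0, 0, 0, 0, 0, 0], [0.1, 0, 0.7, 0, 0, 0], [0.1, 0, 1.7, 0, 0, 0], [0.1, 0, 2.8, 0, 0, 0], [0.1, 0, 3.8, 0, 0, 0], [0.1, 0, 4.5, 0, 0, 0], [0.1, 0, 4.5, 0, 0, 0], [0.1, 0, 4.5, 0, 0, 0]]], "claw": 8.54}}

```text
time: 5.03
tool_pos: [0.6123, 0.0471, 0.0387]
tcp_rot: [-0.108, 3.139, -0.001]
wrist_force: [0.1, 0.9, -0.5]
width: 1.002
```

Call:
{"api": "servo_tool", "payload": {"plan": [[[0, 0, 0, 0, 0, 0], [0, 0, 0, 0, 0, 0], [0, 0, 0, 0, 0, 0], [0, 0, 0, 0, 0, 0], [0, 0, 0, 0, 0, 0], [0, 0, 0, 0, 0, 0]]], "claw": 5, "grip_force": 50}}

```text
time: 5.53
tool_pos: [0.613, 0.047, 0.0394]
tcp_rot: [-0.108, 3.137, -0.001]
wrist_force: [0.3, -1.0, 2.2]
width: 0.719
```

```bash
python3 - <<'E'
from h import *
c=cam("scene");D=cam("side");w=cam("wrist")
o=np.hstack([cv2.resize(x[0]["img"][x[1]:x[1]+100,x[2]:x[2]+100],(400,400),interpolation=cv2.INTER_CUBIC) for x in [(c,150,280),(D,140,270)]])
cv2.imwrite("pics/c6.png",o); cv2.imwrite("pics/w6.png",w["img"])
print(bot.read_state()["tool_pos"]);print(goal([.615,.0468,.07],np.radians(94)),goal([.59,.324,.10],np.radians(94)),goal([.587,.325,.038],np.radians(94)))
E
```

```text
[0.61305919 0.04703643 0.03942852]
(array([-0.2 , -0.04, -3.06]), array([-0.06,  0.13, -0.07])) (array([ 0.39, 27.78, -6.09]), array([-0.06,  0.13, -0.07])) (array([ 0.7 , 27.91,  0.11]), array([-0.06,  0.13, -0.07]))
```

View pics/c6.png

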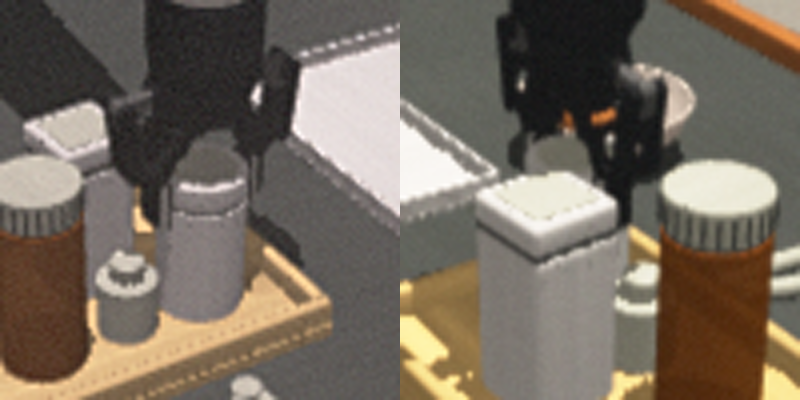

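View pics/w6.png

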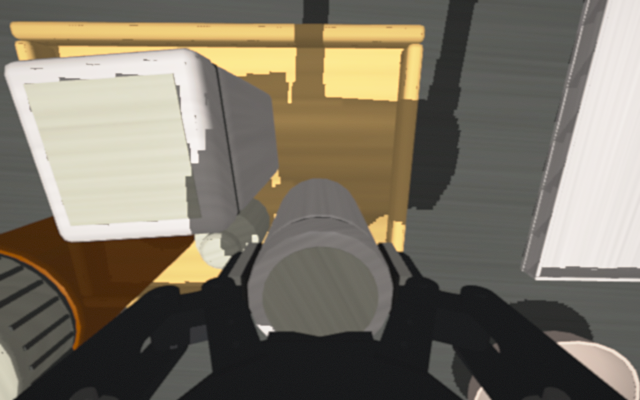

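The grip is on the round tin: width 0.719, about 61 mm. Lifting and carrying it to the far slot.

Call:
{"api": "servo_tool", "payload": {"plan": [[[0, 0, -0.8, 0, 0, 0], [0, 0, -2.5, 0, 0, 0], [0, 0.5, -4.5, 0, 0, 0], [0, 2, -6, 0, 0, 0], [0.2, 4.5, -6, 0, 0, 0], [0.4, 7.5, -6, 0, 0, 0], [0.6, 11, -6, 0, 0, 0], [0.7, 14.5, -6, 0, 0, 0], [0.7, 18, -6, 0, 0, 0], [0.7, 21.2, -6, 0, 0, 0], [0.7, 24, -6, 0, 0, 0], [0.7, 26.2, -6, 0, 0, 0], [0.7, 27.5, -6, 0, 0, 0], [0.7, 27.9, -5, 0, 0, 0], [0.7, 27.9, -3.5, 0, 0, 0], [0.7, 27.9, -2, 0, 0, 0], [0.7, 27.9, -0.8, 0, 0, 0], [0.7, 27.9, -0.1, 0, 0, 0], [0.7, 27.9, -0.1, 0, 0, 0], [0.7, 27.9, -0.1, 0, 0, 0]]]}}

```text
time: 7.35
tool_pos: [0.5866, 0.3239, 0.0393]
tcp_rot: [-0.106, 3.139, -0.003]
wrist_force: [1.1, -0.4, -1.3]
width: 0.714
```

```bash
python3 - <<'E'
from h import *
s=bot.read_state();print(s["tool_pos"],s["width"],s["wrist_force"])
c=cam("scene");D=cam("side")
o=np.hstack([cv2.resize(x[0]["img"][x[1]:x[1]+100,x[2]:x[2]+100],(400,400),interpolation=cv2.INTER_CUBIC) for x in [(c,130,360),(D,110,230)]])
cv2.imwrite("pics/c7.png",o)
E
```

```text
[0.58664756 0.32393543 0.03934247] 0.7144122679450156 [ 1.06660565 -0.38439833 -1.27794171]
```

View pics/c7.png

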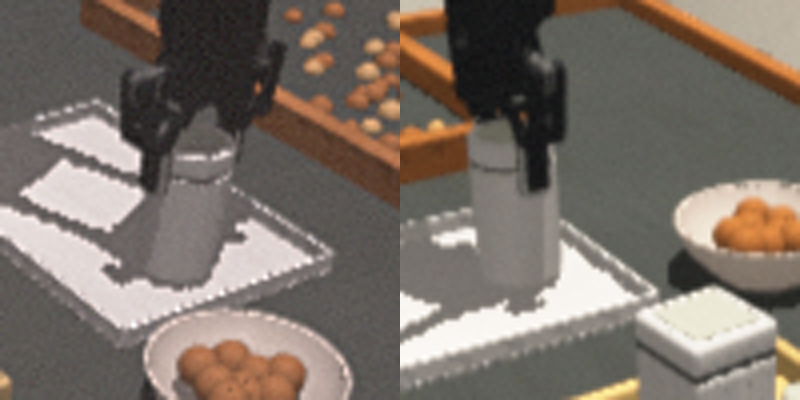

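Call:
{"api": "servo_tool", "payload": {"plan": [[[0, 0, 0.3, 0, 0, 0], [0, 0, 0.5, 0, 0, 0], [0, 0, 0.6, 0, 0, 0], [0, 0, 0.7, 0, 0, 0], [0, 0, 0.7, 0, 0, 0], [0, 0, 0.7, 0, 0, 0]]]}}

```text
time: 7.95
tool_pos: [0.5877, 0.3249, 0.034]
tcp_rot: [-0.107, 3.136, -0.001]
wrist_force: [0.4, -0.6, -2.3]
width: 0.713
```

Call:
{"api": "servo_tool", "payload": {"plan": [[[0, 0, 0.1, 0, 0, 0], [0, 0, 0.2, 0, 0, 0], [0, 0, 0.2, 0, 0, 0], [0, 0, 0.2, 0, 0, 0]]]}}

```text
time: 8.28
tool_pos: [0.588, 0.325, 0.0325]
tcp_rot: [-0.107, 3.136, -0.0]
wrist_force: [-0.6, -0.9, 1.2]
width: 0.716
```

Call:
{"api": "servo_tool", "payload": {"plan": [[[0, 0, 0, 0, 0, 0], [0, 0, 0, 0, 0, 0], [0, 0, 0, 0, 0, 0], [0, 0, 0, 0, 0, 0], [0, 0, 0, 0, 0, 0], [0, 0, -1.5, 0, 0, 0], [0, 0, -4, 0, 0, 0], [0, 0, -7, 0, 0, 0], [0, 0, -8, 0, 0, 0], [0, 0, -8, 0, 0, 0]]], "claw": 8.5}}

```text
time: 9.12
tool_pos: [0.591, 0.3267, 0.1183]
tcp_rot: [-0.107, 3.127, 0.006]
wrist_force: [1.3, 0.0, 0.3]
width: 0.992
```

```bash
python3 - <<'E'
from h import *
c=cam("scene");D=cam("side")
o=np.hstack([cv2.resize(x[0]["img"][x[1]:x[1]+100,x[2]:x[2]+100],(400,400),interpolation=cv2.INTER_CUBIC) for x in [(c,130,360),(D,110,230)]])
cv2.imwrite("pics/c8.png",o)
for z in (.10,.054): print(goal([.555,-.0165,z],np.radians(98.5)))
E
```

```text
(array([  5.62, -33.86,   1.28]), array([ 0.  ,  0.31, -4.59]))
(array([  5.65, -33.86,   5.88]), array([ 0.  ,  0.31, -4.59]))
```

View pics/c8.png

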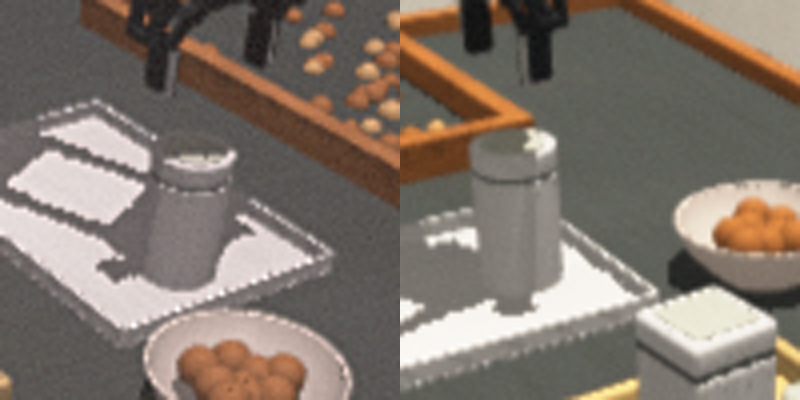

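The round tin stands upright in the tray. Next is the square tin.

Call:
{"api": "servo_tool", "payload": {"plan": [[[0.3, -1.5, -1, 0, 0, 0], [1, -4.5, -1, 0, 0, -1], [1.8, -8, -1, 0, 0, -2], [2.6, -12, -1, 0, 0, -3], [3.4, -16, -1, 0, 0, -4.6], [4.2, -20, -1, 0, 0, -4.6], [4.9, -24, -1, 0, 0, -4.6], [5.3, -28, -1, 0, 0, -4.6], [5.6, -31, -1, 0, 0, -4.6], [5.6, -33, -1, 0, 0, -4.6], [5.6, -33.9, -0.5, 0, 0, -4.6], [5.6, -33.9, 0.5, 0, 0, -4.6], [5.6, -33.9, 2, 0, 0.3, -4.6], [5.6, -33.9, 3.5, 0, 0.3, -4.6], [5.6, -33.9, 4.8, 0, 0.3, -4.6], [5.6, -33.9, 5.8, 0, 0.3, -4.6], [5.6, -33.9, 5.8, 0, 0.3, -4.6], [5.6, -33.9, 5.8, 0, 0.3, -4.6]]]}}

```text
time: 10.72
tool_pos: [0.5544, -0.0159, 0.0533]
tcp_rot: [0.235, -3.13, -0.001]
wrist_force: [-0.2, 0.1, 0.6]
width: 0.997
```

```bash
python3 - <<'E'
from h import *
w=cam("wrist");save(w,"w9");cv2.imwrite("pics/w9.png",w["img"])
print(goal([.555,-.0165,.054],np.radians(98.5)),bot.read_state()["tool_pos"])
E
```

```text
(array([ 0.05, -0.03,  0.05]), array([ 0.01, -0.02,  0.06])) [ 0.55549281 -0.01616713  0.05447231]
```

View pics/w9.png

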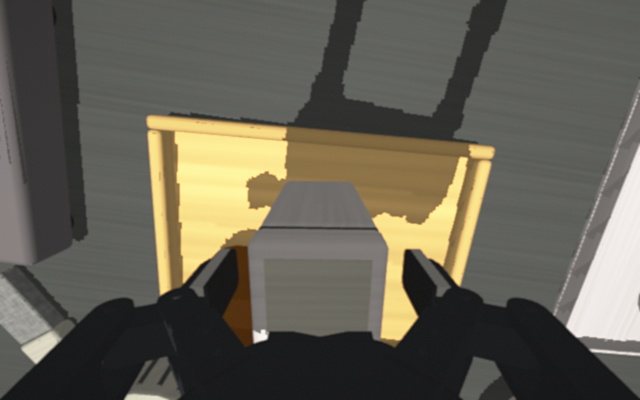

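The square tin is centred between the pads and parallel to them. Gripping.

Call:
{"api": "servo_tool", "payload": {"plan": [[[0, 0, 0, 0, 0, 0], [0, 0, 0, 0, 0, 0], [0, 0, 0, 0, 0, 0], [0, 0, 0, 0, 0, 0], [0, 0, 0, 0, 0, 0], [0, 0, 0, 0, 0, 0]]], "claw": 4.5, "grip_force": 50}}

```text
time: 11.27
tool_pos: [0.5566, -0.0163, 0.0557]
tcp_rot: [-0.234, 3.131, -0.0]
wrist_force: [-0.7, -0.7, 5.9]
width: 0.651
```

```bash
python3 - <<'E'
from h import *
print(bot.read_state()["tool_pos"],goal([.499,.3205,.047],np.radians(98.5)))
E
```

```text
[ 0.55663974 -0.01630891  0.05567828] (array([ 0.69, 34.16,  0.86]), array([-0.01,  0.11,  0.05]))
```

Call:
{"api": "servo_tool", "payload": {"plan": [[[0, 0, -0.8, 0, 0, 0], [0, 0, -2.5, 0, 0, 0], [0, 0.5, -4.5, 0, 0, 0], [0, 2, -6, 0, 0, 0], [0.2, 4.5, -6, 0, 0, 0], [0.3, 7.5, -6, 0, 0, 0], [0.5, 11, -6, 0, 0, 0], [0.7, 15, -6, 0, 0, 0], [0.7, 19, -6, 0, 0, 0], [0.7, 23, -6, 0, 0, 0], [0.7, 26.8, -6, 0, 0, 0], [0.7, 30, -6, 0, 0, 0], [0.7, 32.5, -6, 0, 0, 0], [0.7, 34, -5.2, 0, 0, 0], [0.7, 34.2, -4, 0, 0, 0], [0.7, 34.2, -2.5, 0, 0, 0], [0.7, 34.2, -1, 0, 0, 0], [0.7, 34.2, -0.2, 0, 0, 0], [0.7, 34.2, 0.1, 0, 0, 0], [0.7, 34.2, 0.3, 0, 0, 0]]]}}

```text
time: 12.93
tool_pos: [0.4981, 0.3194, 0.0511]
tcp_rot: [0.233, -3.133, 0.002]
wrist_force: [0.2, -0.1, -2.5]
width: 0.648
```

Call:
{"api": "servo_tool", "payload": {"plan": [[[0, 0, 0.1, 0, 0, 0], [0, 0, 0.25, 0, 0, 0], [0, 0, 0.35, 0, 0, 0], [0, 0, 0.35, 0, 0, 0]]]}}

```text
time: 13.27
tool_pos: [0.4989, 0.3193, 0.0488]
tcp_rot: [-0.233, 3.132, -0.002]
wrist_force: [-1.0, -1.5, 1.5]
width: 0.648
```

```bash
python3 - <<'E'
from h import *
s=bot.read_state();print(s["tool_pos"],s["width"],s["wrist_force"])
c=cam("scene");D=cam("side")
o=np.hstack([cv2.resize(x[0]["img"][x[1]:x[1]+100,x[2]:x[2]+100],(400,400),interpolation=cv2.INTER_CUBIC) for x in [(c,130,340),(D,120,210)]])
cv2.imwrite("pics/c10.png",o)
E
```

```text
[0.49893334 0.31931436 0.04877878] 0.6481624578294624 [-1.00357208 -1.46505267  1.51880467]
```

View pics/c10.png

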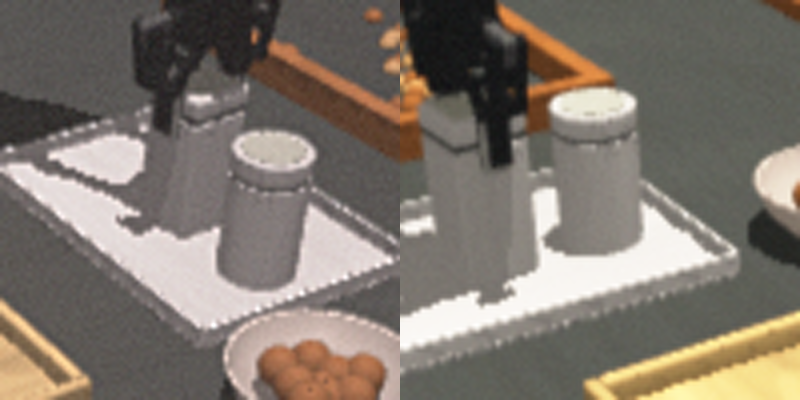

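Contact: the wrist z force went from -2.5 to +1.5. Releasing.

Call:
{"api": "servo_tool", "payload": {"plan": [[[0, 0, 0, 0, 0, 0], [0, 0, 0, 0, 0, 0], [0, 0, 0, 0, 0, 0], [0, 0, 0, 0, 0, 0], [0, 0, 0, 0, 0, 0], [0, 0, -1.5, 0, 0, 0], [0, 0, -4, 0, 0, 0], [0, 0, -7, 0, 0, 0], [0, 0, -8, 0, 0, 0], [0, 0, -8, 0, 0, 0]]], "claw": 8.5}}

```text
time: 14.2
tool_pos: [0.5016, 0.3211, 0.1329]
tcp_rot: [-0.232, 3.125, 0.003]
wrist_force: [0.0, 0.4, 0.8]
width: 0.997
```

```bash
python3 - <<'E'
from h import *
c=cam("scene");save(c,"sc11");cv2.imwrite("pics/s11.png",c["img"])
for z in (.14,.068): print(goal([.6235,-.076,z],np.radians(94)))
E
```

```text
(array([ -6.35, -41.01,  -0.92]), array([0.  , 0.27, 4.5 ]))
(array([ -6.31, -41.01,   6.28]), array([0.  , 0.27, 4.5 ]))
```

View pics/s11.png

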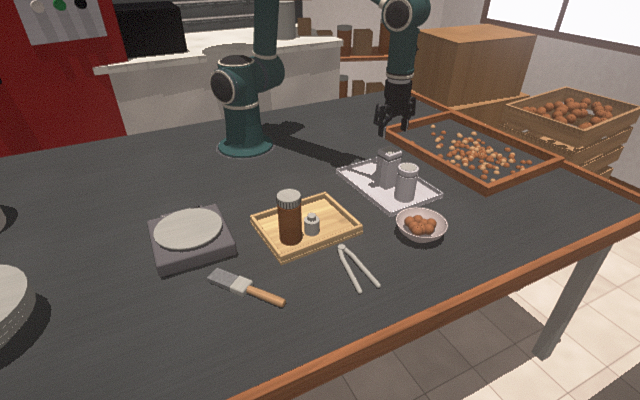

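Both tins stand in the side tray (388,168), (406,182), and the jar and weight are left. Now the jar.

Call:
{"api": "servo_tool", "payload": {"plan": [[[-0.3, -1.5, -1, 0, 0, 0], [-0.8, -4.5, -1, 0, 0, 1], [-1.4, -8.4, -1, 0, 0, 2], [-2, -12.4, -1, 0, 0, 3], [-2.6, -16.4, -1, 0, 0, 4.5], [-3.2, -20.4, -1, 0, 0, 4.5], [-3.9, -24.4, -1, 0, 0, 4.5], [-4.5, -28.4, -1, 0, 0, 4.5], [-5.1, -32.4, -1, 0, 0, 4.5], [-5.8, -36, -1, 0, 0, 4.5], [-6.3, -39, -1, 0, 0, 4.5], [-6.3, -41, -1, 0, 0.3, 4.5], [-6.3, -41, 0, 0, 0.3, 4.5], [-6.3, -41, 1.5, 0, 0.3, 4.5], [-6.3, -41, 3.2, 0, 0.3, 4.5], [-6.3, -41, 4.8, 0, 0.3, 4.5], [-6.3, -41, 5.8, 0, 0.3, 4.5], [-6.3, -41, 6.2, 0, 0.3, 4.5], [-6.3, -41, 6.2, 0, 0.3, 4.5], [-6.3, -41, 6.2, 0, 0.3, 4.5]]]}}

```text
time: 15.92
tool_pos: [0.6231, -0.0754, 0.0684]
tcp_rot: [0.11, -3.138, -0.0]
wrist_force: [0.3, 0.4, -1.2]
width: 0.995
```

```bash
python3 - <<'E'
from h import *
w=cam("wrist");save(w,"w12");cv2.imwrite("pics/w12.png",w["img"])
print(goal([.6235,-.076,.068],np.radians(94)),bot.read_state()["tool_pos"])
E
```

```text
(array([ 0.04, -0.04,  0.13]), array([-0.01,  0.02,  0.03])) [ 0.6238608  -0.07561637  0.06931732]
```

View pics/w12.png

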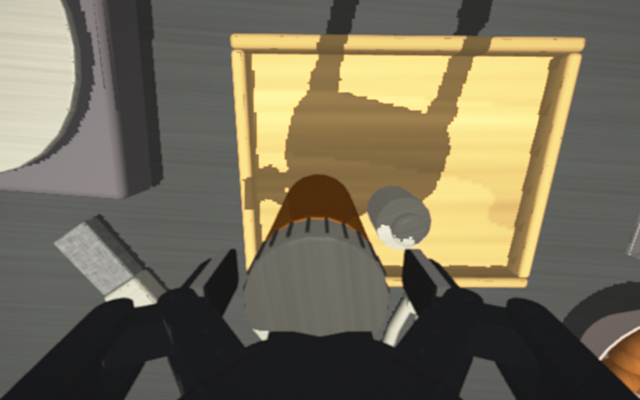

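Call:
{"api": "servo_tool", "payload": {"plan": [[[0, 0, 0.1, 0, 0, 0], [0, 0, 0.1, 0, 0, 0], [0, 0, 0.1, 0, 0, 0], [0, 0, 0.1, 0, 0, 0], [0, 0, 0.1, 0, 0, 0], [0, 0, 0.1, 0, 0, 0]]], "claw": 4.5, "grip_force": 60}}

```text
time: 16.47
tool_pos: [0.6251, -0.076, 0.0698]
tcp_rot: [-0.11, 3.137, -0.001]
wrist_force: [-0.1, -1.2, 5.6]
width: 0.689
```

```bash
python3 - <<'E'
from h import *
s=bot.read_state()
print(s["tool_pos"],s["width"],goal([.411,.316,s["tool_pos"][2]-.007],np.radians(94)))
W=load("w12"); print(onz(W,(409,222),.068))
E
```

```text
[ 0.6251017  -0.07601452  0.06978882] 0.6890824298113611 (array([18.61, 40.61,  0.61]), array([-0.05,  0.17,  0.02]))
[ 0.61389761 -0.01476136  0.068     ]
```

Call:
{"api": "servo_tool", "payload": {"plan": [[[0, 0, -0.8, 0, 0, 0], [0, 0, -2.5, 0, 0, 0], [0, 0, -5, 0, 0, 0], [0.8, 0.5, -7, 0, 0, 0], [2.5, 2, -7.5, 0, 0, 0], [5, 4.5, -7.5, 0, 0, 0], [7.5, 7.5, -7.5, 0, 0, 0], [10, 10.7, -7.5, 0, 0, 0], [12.5, 13.9, -7.5, 0, 0, 0], [14.8, 17.2, -7.5, 0, 0, 0], [16.6, 20.6, -7.5, 0, 0, 0], [17.8, 24.2, -7.5, 0, 0, 0], [18.4, 28, -7.5, 0, 0, 0], [18.6, 31.7, -7.5, 0, 0, 0], [18.6, 35, -7.5, 0, 0, 0], [18.6, 37.8, -7.5, 0, 0, 0], [18.6, 39.7, -7.5, 0, 0, 0], [18.6, 40.6, -6.5, 0, 0, 0], [18.6, 40.6, -5, 0, 0, 0], [18.6, 40.6, -4, 0, 0, 0]]]}}

```text
time: 18.13
tool_pos: [0.4095, 0.3153, 0.1065]
tcp_rot: [-0.112, 3.139, -0.005]
wrist_force: [0.2, -1.2, -3.3]
width: 0.69
```

```bash
python3 - <<'E'
from h import *
s=bot.read_state()
print(s["tool_pos"],s["width"],goal([.411,.316,.063],np.radians(94)))
c=cam("scene");D=cam("side")
o=np.hstack([cv2.resize(x[0]["img"][x[1]:x[1]+100,x[2]:x[2]+100],(400,400),interpolation=cv2.INTER_CUBIC) for x in [(c,130,340),(D,120,180)]])
cv2.imwrite("pics/c13.png",o)
E
```

```text
[0.40947001 0.31528265 0.10653336] 0.6903280474136447 (array([-0.16,  0.07,  4.35]), array([-0.17,  0.01,  0.09]))
```

View pics/c13.png

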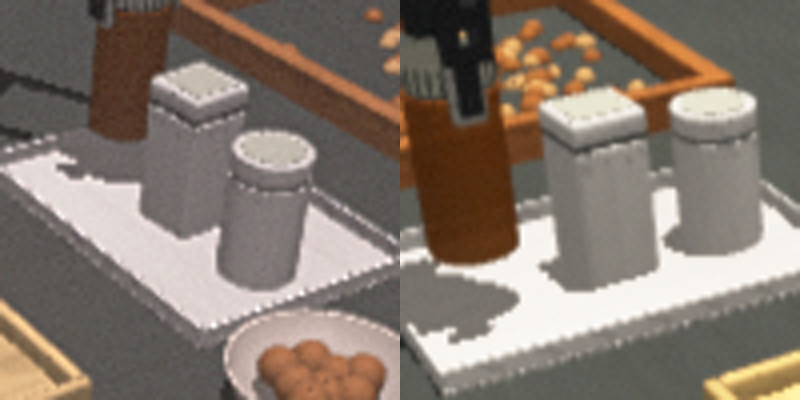

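Call:
{"api": "servo_tool", "payload": {"plan": [[[-0.1, 0, 0.8, 0, 0, 0], [-0.1, 0, 2, 0, 0, 0], [-0.1, 0, 3, 0, 0, 0], [-0.1, 0, 3.6, 0, 0, 0], [-0.1, 0, 4, 0, 0, 0], [-0.1, 0, 4.2, 0, 0, 0], [-0.1, 0, 4.4, 0, 0, 0], [-0.1, 0, 4.4, 0, 0, 0]]]}}

```text
time: 18.9
tool_pos: [0.4094, 0.3128, 0.063]
tcp_rot: [0.11, -3.136, 0.01]
wrist_force: [-2.6, -4.2, 7.6]
width: 0.688
```

Call:
{"api": "servo_tool", "payload": {"plan": [[[0, 0, 0, 0, 0, 0], [0, 0, 0, 0, 0, 0], [0, 0, 0, 0, 0, 0], [0, 0, 0, 0, 0, 0], [0, 0, 0, 0, 0, 0], [0, 0, -1.5, 0, 0, 0], [0, 0, -4, 0, 0, 0], [0, 0, -7, 0, 0, 0], [0, 0, -9, 0, 0, 0], [0, 0, -9, 0, 0, 0], [0, 0, -9, 0, 0, 0]]], "claw": 8.5}}

```text
time: 19.82
tool_pos: [0.4108, 0.3143, 0.1547]
tcp_rot: [0.11, -3.139, 0.007]
wrist_force: [0.3, 0.2, -0.1]
width: 0.997
```

```bash
python3 - <<'E'
from h import *
c=cam("scene");save(c,"sc14");D=cam("side");save(D,"si14")
crop(c,240,130,440,280,4,"pics/s14.png"); crop(D,150,120,350,270,4,"pics/d14.png")
E
```

```text
(no output)
```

View pics/s14.png

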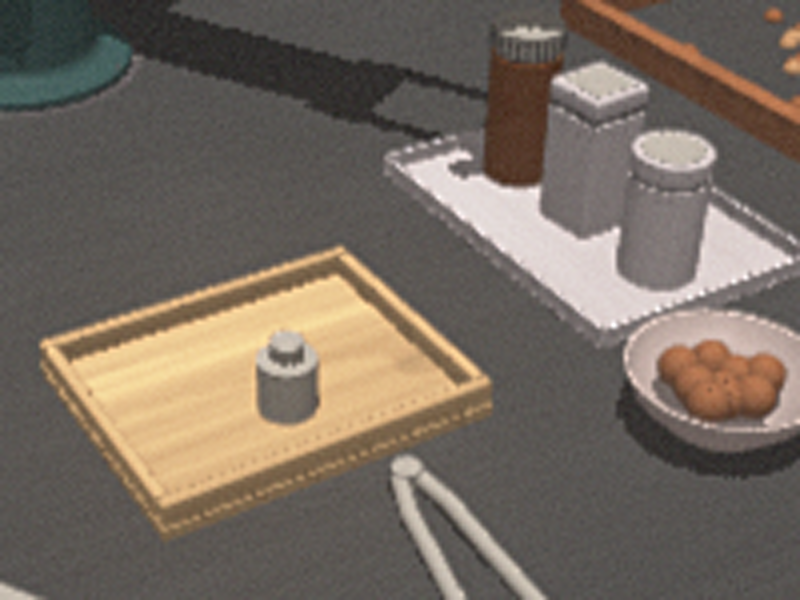

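View pics/d14.png

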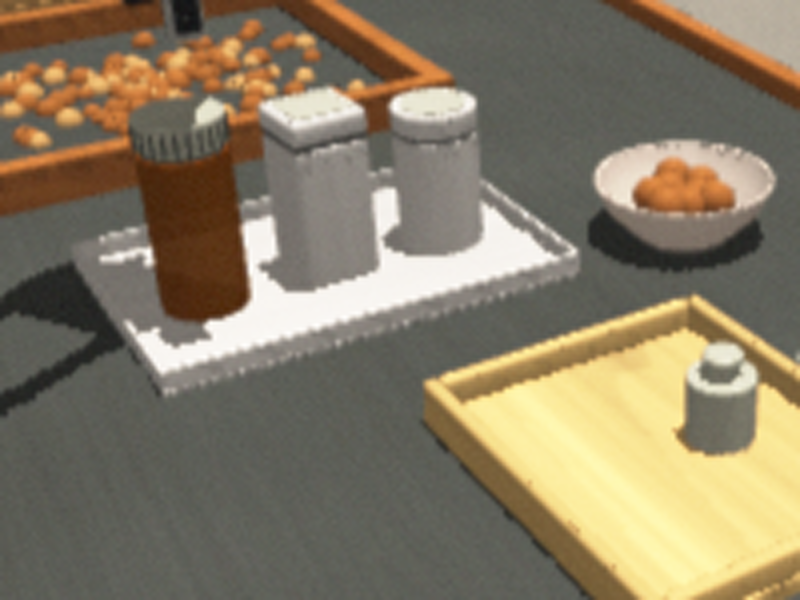

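All three containers are upright in the side tray. Now the weight. First a hover and a look.

```bash
python3 - <<'E'
from h import *
S=load("sc14");D=load("si14")
print(tri([(S,(311.1,215.2)),(D,(330.1,208.1))]))
print(goal([.619,-.011,.08],np.radians(94)))
E
```

```text
[ 0.62131765 -0.01162775  0.06622708]
(array([-18.71, -33.74,   7.34]), array([-0.41, -0.29,  0.02]))
```

Call:
{"api": "servo_tool", "payload": {"plan": [[[-0.5, -1.2, 0, 0, 0, 0], [-2, -3.8, 0, 0, 0, 0], [-4, -7.3, 0, 0, 0, 0], [-6, -10.9, 0, 0, 0, 0], [-8, -14.5, 0, 0, 0, 0], [-10, -18.1, 0, 0, 0, 0], [-12, -21.7, 0.5, 0, 0, 0], [-14, -25.2, 1.5, 0, 0, 0], [-16, -28.6, 3, 0, 0, 0], [-17.6, -31.5, 4.5, -0.2, -0.2, 0], [-18.5, -33.2, 6, -0.4, -0.3, 0], [-18.7, -33.7, 7, -0.4, -0.3, 0], [-18.7, -33.7, 7.3, -0.4, -0.3, 0], [-18.7, -33.7, 7.3, -0.4, -0.3, 0], [-18.7, -33.7, 7.3, -0.4, -0.3, 0]]]}}

```text
time: 21.17
tool_pos: [0.6178, -0.0097, 0.0799]
tcp_rot: [0.111, -3.138, -0.001]
wrist_force: [0.4, -0.7, 1.5]
width: 0.994
```

```bash
python3 - <<'E'
from h import *
w=cam("wrist");save(w,"w15");cv2.imwrite("pics/w15.png",w["img"])
print(bot.read_state()["tool_pos"],proj(w,(.619,-.011,.068)))
E
```

```text
[ 0.61844408 -0.00942217  0.08082422] [317.74684066 224.40699068]
```

View pics/w15.png

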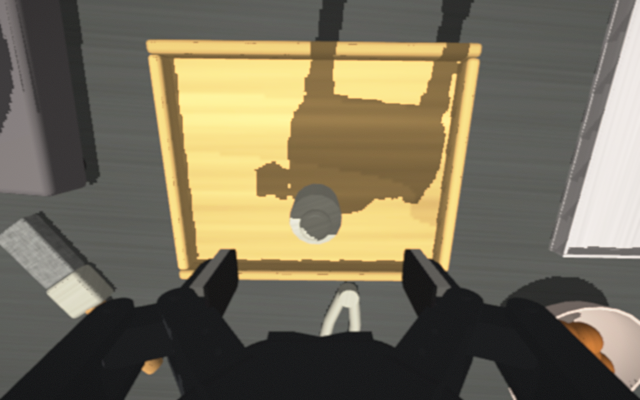

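Call:
{"api": "servo_tool", "payload": {"plan": [[[0, 0, 1, 0, 0, 0], [0, -0.1, 3, 0, 0, 0], [0, -0.2, 5, 0, 0, 0], [0, -0.2, 7, 0, 0, 0], [0, -0.2, 8.5, 0, 0, 0], [0, -0.2, 9.6, 0, 0, 0], [0, -0.2, 10.1, 0, 0, 0], [0, -0.2, 10.1, 0, 0, 0], [0, -0.2, 10.1, 0, 0, 0]]]}}

```text
time: 21.97
tool_pos: [0.6191, -0.011, -0.0196]
tcp_rot: [-0.113, 3.138, 0.0]
wrist_force: [0.6, -0.1, 0.2]
width: 0.993
```

```bash
python3 - <<'E'
from h import *
s=bot.read_state();print(s["tool_pos"],s["wrist_force"],s["q"].round(2))
c=cam("scene");D=cam("side")
o=np.hstack([cv2.resize(x[0]["img"][x[1]:x[1]+100,x[2]:x[2]+100],(400,400),interpolation=cv2.INTER_CUBIC) for x in [(c,160,260),(D,160,280)]])
cv2.imwrite("pics/c16.png",o)
E
```

```text
[ 0.61908741 -0.01101952 -0.0196214 ] [ 0.56788299 -0.11838303  0.23568032] [-0.06  0.37  1.9   0.    0.87 -1.7 ]
```

View pics/c16.png

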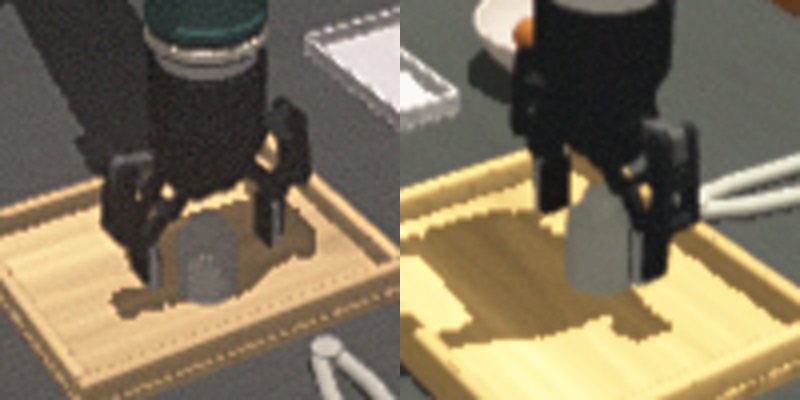

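The pads straddle the cylinder with the tips above the floor. Closing.

Call:
{"api": "servo_tool", "payload": {"plan": [[[0, 0, 0, 0, 0, 0], [0, 0, 0, 0, 0, 0], [0, 0, 0, 0, 0, 0], [0, 0, 0, 0, 0, 0], [0, 0, 0, 0, 0, 0], [0, 0, 0, 0, 0, 0], [0, 0, 0, 0, 0, 0], [0, 0, 0, 0, 0, 0]]], "claw": 3, "grip_force": 60}}

```text
time: 22.73
tool_pos: [0.6209, -0.0118, -0.0177]
tcp_rot: [-0.113, 3.135, -0.001]
wrist_force: [-0.3, -1.5, 4.7]
width: 0.474
```

```bash
cp pics/w2.png /dev/null; python3 - <<'E'
from h import *
W=load("w2");S=load("scene");D=load("side")
# pan centre by ellipse fit of bright disc: segment per image
for nm,C,box in [("w2",W,(50,40,200,185)),("sc",S,(140,200,240,280)),("si",D,(310,270,450,370))]:
    x0,y0,x1,y1=box; im=C["img"][y0:y1,x0:x1]; g=cv2.cvtColor(im,cv2.COLOR_BGR2GRAY)
    t,b=cv2.threshold(g,0,255,cv2.THRESH_OTSU); cs,_=cv2.findContours(b,cv2.RETR_EXTERNAL,cv2.CHAIN_APPROX_NONE)
    k=max(cs,key=cv2.contourArea)[:,0,:]+[x0,y0]
    P=np.array([onz(C,p,.062)[:2] for p in k]); A=np.c_[2*P,np.ones(len(P))]; u=np.linalg.lstsq(A,(P**2).sum(1),rcond=None)[0]
    print(nm,u[:2].round(4),np.sqrt(u[2]+u[0]**2+u[1]**2).round(4))
E
```

```text
w2 [ 0.5193 -0.3154] 0.084
sc [ 0.5177 -0.3145] 0.084
si [ 0.5193 -0.3143] 0.0841
```

The weight is gripped: width 0.474, about 41 mm. The pan centre from three views agrees at (0.519, -0.3147).

```bash
python3 - <<'E'
from h import *
print(goal([.519,-.3147,.0343],np.radians(94)))
E
```

```text
(array([ 12.32, -29.49,  -5.23]), array([-0.05,  0.26,  0.12]))
```

Call:
{"api": "servo_tool", "payload": {"plan": [[[0, 0, -0.8, 0, 0, 0], [0, 0, -2.5, 0, 0, 0], [0, 0, -5, 0, 0, 0], [0.3, -0.7, -7.5, 0, 0, 0], [1.2, -2.8, -9, 0, 0, 0], [2.5, -6, -9.2, 0, 0, 0], [3.8, -9.2, -9.2, 0, 0, 0], [5.2, -12.4, -9.2, 0, 0, 0], [6.5, -15.6, -9.2, 0, 0, 0], [7.9, -18.8, -9.2, 0, 0, 0], [9.2, -22, -9.2, 0, 0, 0], [10.4, -24.9, -9.2, 0, 0, 0], [11.4, -27.2, -9.2, 0, 0, 0], [12, -28.8, -9.2, 0, 0, 0], [12.3, -29.5, -9.2, 0, 0, 0], [12.3, -29.5, -8.4, 0, 0, 0], [12.3, -29.5, -7.4, 0, 0, 0], [12.3, -29.5, -6.5, 0, 0, 0], [12.3, -29.5, -6.2, 0, 0, 0], [12.3, -29.5, -6.2, 0, 0, 0]]]}}

```text
time: 24.4
tool_pos: [0.5178, -0.3124, 0.0414]
tcp_rot: [-0.115, 3.139, 0.004]
wrist_force: [-0.0, -1.5, -5.1]
width: 0.476
```

```bash
python3 - <<'E'
from h import *
s=bot.read_state();print(s["tool_pos"],s["wrist_force"],s["width"],goal([.519,-.3147,.0343],np.radians(94)))
c=cam("scene");D=cam("side")
o=np.hstack([cv2.resize(x[0]["img"][x[1]:x[1]+100,x[2]:x[2]+100],(400,400),interpolation=cv2.INTER_CUBIC) for x in [(c,180,145),(D,250,330)]])
cv2.imwrite("pics/c17.png",o)
E
```

```text
[ 0.51779722 -0.3123826   0.04143059] [-0.03985355 -1.49913385 -5.11680726] 0.476146157614804 (array([-0.1 , -0.24,  0.71]), array([0.13, 0.05, 0.21]))
```

View pics/c17.png

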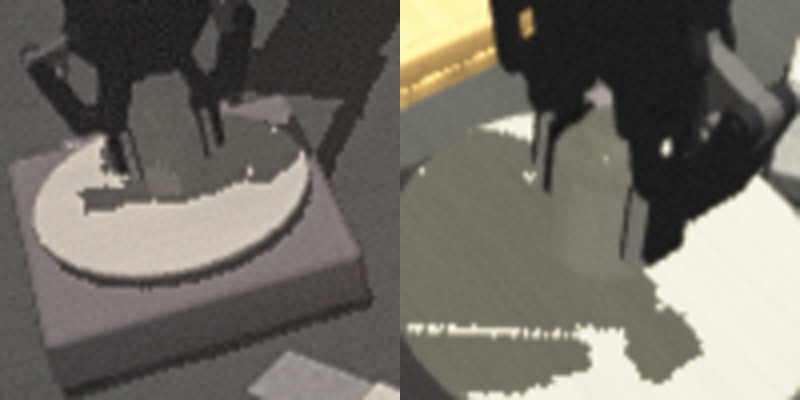

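Call:
{"api": "servo_tool", "payload": {"plan": [[[-0.1, -0.2, 0.2, 0, 0, 0], [-0.1, -0.2, 0.4, 0, 0, 0], [-0.1, -0.2, 0.5, 0, 0, 0], [-0.1, -0.2, 0.55, 0, 0, 0], [-0.1, -0.2, 0.55, 0, 0, 0], [-0.1, -0.2, 0.55, 0, 0, 0]]]}}

```text
time: 25.0
tool_pos: [0.5204, -0.3157, 0.038]
tcp_rot: [-0.115, 3.136, 0.0]
wrist_force: [0.4, 0.6, -5.3]
width: 0.472
```

Call:
{"api": "servo_tool", "payload": {"plan": [[[0.1, 0, 0.1, 0, 0, 0], [0.1, 0.05, 0.2, 0, 0, 0], [0.1, 0.1, 0.3, 0, 0, 0], [0.1, 0.1, 0.4, 0, 0, 0], [0.1, 0.1, 0.4, 0, 0, 0], [0.1, 0.1, 0.4, 0, 0, 0]]]}}

```text
time: 25.5
tool_pos: [0.5192, -0.3146, 0.0344]
tcp_rot: [-0.115, 3.136, 0.0]
wrist_force: [-1.6, 0.7, -1.2]
width: 0.477
```

Call:
{"api": "servo_tool", "payload": {"plan": [[[0, 0, 0.05, 0, 0, 0], [0, 0, 0.1, 0, 0, 0], [0, 0, 0.1, 0, 0, 0], [0, 0, 0.1, 0, 0, 0]]]}}

```text
time: 25.83
tool_pos: [0.5192, -0.3147, 0.0343]
tcp_rot: [-0.115, 3.136, 0.0]
wrist_force: [-4.8, 2.5, 5.9]
width: 0.473
```

Firm contact with the pan. Releasing.

Call:
{"api": "servo_tool", "payload": {"plan": [[[0, 0, 0, 0, 0, 0], [0, 0, 0, 0, 0, 0], [0, 0, 0, 0, 0, 0], [0, 0, 0, 0, 0, 0], [0, 0, 0, 0, 0, 0], [0, 0, 0, 0, 0, 0], [0, 0, 0, 0, 0, 0], [0, 0, -1, 0, 0, 0], [0, 0, -3, 0, 0, 0], [0, 0, -6, 0, 0, 0], [0, 0, -9, 0, 0, 0], [0, 0, -11, 0, 0, 0], [0, 0, -11, 0, 0, 0]]], "claw": 8.5}}

```text
time: 26.92
tool_pos: [0.5225, -0.3171, 0.1517]
tcp_rot: [-0.114, 3.127, -0.01]
wrist_force: [0.6, -0.5, 1.0]
width: 0.995
```

```bash
python3 - <<'E'
from h import *
w=cam("wrist");save(w,"w18");D=cam("side");save(D,"si18");c=cam("scene")
cv2.imwrite("pics/w18.png",w["img"]); crop(D,290,220,450,340,5,"pics/d18.png")
print(proj(w,(.519,-.3147,.12)),proj(D,(.519,-.3147,.12)))
print(goal([.4105,.314,.15],np.radians(94)),goal([.4105,.314,.0625],np.radians(94)))
E
```

```text
[323.34480226 210.04370982] [383.5905423  286.09577001]
(array([ 6.2 , 63.48, -0.57]), array([-0.01,  0.22,  0.19])) (array([ 6.24, 63.49,  8.18]), array([-0.01,  0.22,  0.19]))
```

View pics/w18.png

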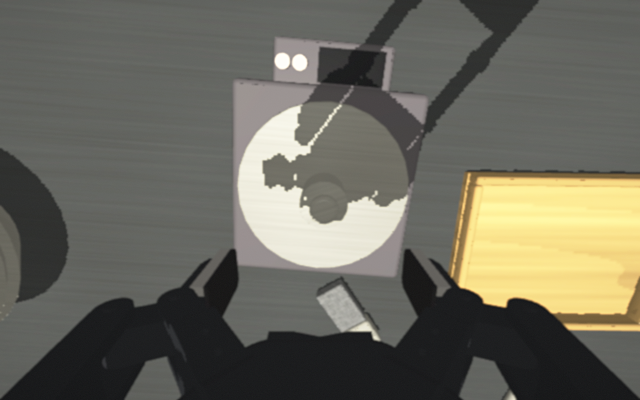

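View pics/d18.png

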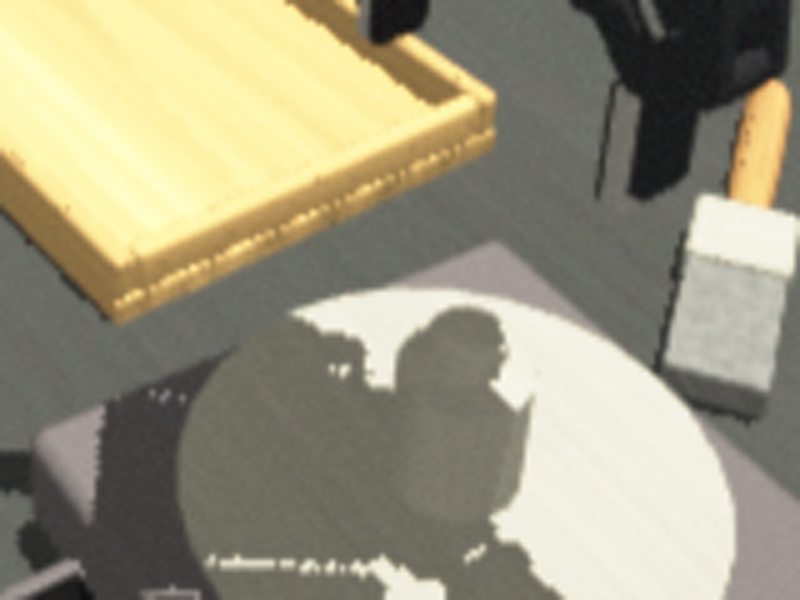

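The weight stands upright in the pan centre: the knob is seen at (325,209) and predicted at (323,210). Back to the jar.

Call:
{"api": "servo_tool", "payload": {"plan": [[[0.2, 1.2, -1, 0, 0, 0], [0.5, 4.5, -1.5, 0, 0, 0], [1, 8.5, -1.5, 0, 0, 0], [1.5, 12.5, -1.5, 0, 0, 0], [2, 16.5, -1.5, 0, 0, 0], [2.5, 20.5, -1.5, 0, 0, 0], [3, 24.5, -1.5, 0, 0, 0], [3.5, 28.5, -1.5, 0, 0, 0], [4, 32.5, -1.5, 0, 0, 0], [4.5, 36.5, -1.5, 0, 0, 0], [5, 40.5, -1.5, 0, 0, 0], [5.5, 44.5, -1.5, 0, 0, 0], [5.8, 48.5, -1.5, 0, 0, 0], [6, 52.5, -1.5, 0, 0, 0], [6.1, 56.5, -1.5, 0, 0, 0], [6.2, 60, -1.5, 0, 0, 0], [6.2, 62.5, -1.5, 0, 0, 0], [6.2, 63.5, -1, 0, 0.2, 0], [6.2, 63.5, -1, 0, 0.2, 0], [6.2, 63.5, -1, 0, 0.2, 0]]]}}

```text
time: 28.73
tool_pos: [0.409, 0.3133, 0.1528]
tcp_rot: [0.117, -3.137, 0.004]
wrist_force: [0.3, -0.3, -0.1]
width: 0.994
```

```bash
python3 - <<'E'
from h import *
w=cam("wrist");save(w,"w19");cv2.imwrite("pics/w19.png",w["img"])
print(bot.read_state()["tool_pos"],proj(w,(.411,.3135,.143)))
print(goal([.411,.3135,.0625],np.radians(94)))
E
```

```text
[0.40951223 0.31279081 0.15321539] [319.83837186 226.60167908]
(array([-0.17,  0.08,  9.07]), array([-0.12, -0.1 ,  0.2 ]))
```

View pics/w19.png

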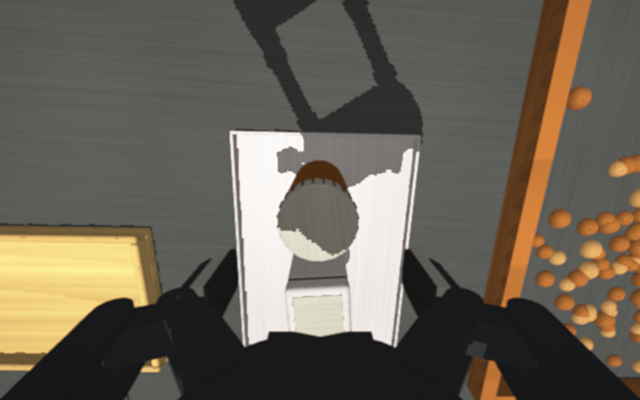

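Call:
{"api": "servo_tool", "payload": {"plan": [[[0, 0, 1, 0, 0, 0], [0, 0, 3, 0, 0, 0], [0, 0, 5, 0, 0, 0], [0, 0, 6.8, 0, 0, 0], [0, 0, 8.2, 0, 0, 0], [0, 0, 8.9, 0, 0, 0], [0, 0, 8.9, 0, 0, 0], [0, 0, 8.9, 0, 0, 0]]]}}

```text
time: 29.45
tool_pos: [0.4093, 0.3116, 0.0639]
tcp_rot: [0.113, -3.137, 0.004]
wrist_force: [0.3, -0.4, 0.5]
width: 0.996
```

Call:
{"api": "servo_tool", "payload": {"plan": [[[0, 0, 0, 0, 0, 0], [0, 0, 0, 0, 0, 0], [0, 0, 0, 0, 0, 0], [0, 0, 0, 0, 0, 0], [0, 0, 0, 0, 0, 0], [0, 0, 0, 0, 0, 0], [0, 0, 0, 0, 0, 0]]], "claw": 4.5, "grip_force": 60}}

```text
time: 30.03
tool_pos: [0.4106, 0.3121, 0.0654]
tcp_rot: [-0.113, 3.139, -0.003]
wrist_force: [0.5, -2.0, 5.4]
width: 0.689
```

```bash
python3 - <<'E'
from h import *
s=bot.read_state();z=s["tool_pos"][2];print(s["tool_pos"],s["width"])
print(goal([.6248,-.076,z+.007],np.radians(94)))
E
```

```text
[0.41060452 0.31213371 0.0654473 ] 0.6889812262131014
(array([-18.56, -40.26,  -0.62]), array([-0.11,  0.  ,  0.14]))
```

Call:
{"api": "servo_tool", "payload": {"plan": [[[0, 0, -0.8, 0, 0, 0], [0, 0, -2.5, 0, 0, 0], [0, -0.5, -5, 0, 0, 0], [0, -2, -7, 0, 0, 0], [-0.1, -4.5, -7.5, 0, 0, 0], [-0.3, -8, -7.5, 0, 0, 0], [-0.8, -12, -7.5, 0, 0, 0], [-2, -15.8, -7.5, 0, 0, 0], [-3.8, -19.4, -7.5, 0, 0, 0], [-6, -22.8, -7.5, 0, 0, 0], [-8.4, -26, -7.5, 0, 0, 0], [-10.8, -29.2, -7.5, 0, 0, 0], [-13.2, -32.3, -7.5, 0, 0, 0], [-15.4, -35.3, -7.5, 0, 0, 0], [-17.2, -37.8, -7.5, 0, 0, 0], [-18.3, -39.5, -7.2, 0, 0, 0], [-18.7, -40.2, -6, 0, 0, 0], [-18.7, -40.3, -4.5, 0, 0, 0], [-18.7, -40.3, -3.5, 0, 0, 0], [-18.7, -40.3, -3, 0, 0, 0]]]}}

```text
time: 31.7
tool_pos: [0.6232, -0.0752, 0.0927]
tcp_rot: [0.113, -3.134, 0.0]
wrist_force: [-0.6, 0.2, -3.5]
width: 0.685
```

```bash
python3 - <<'E'
from h import *
s=bot.read_state();print(s["tool_pos"],s["width"])
print(goal([.6262,-.076,.0724],np.radians(94)))
E
```

```text
[ 0.62319121 -0.07518498  0.09273417] 0.6851324724257201
(array([-0.31, -0.1 ,  2.03]), array([ 0.  , -0.33,  0.14]))
```

Call:
{"api": "servo_tool", "payload": {"plan": [[[-0.2, 0, 0.5, 0, 0, 0], [-0.2, 0, 1.1, 0, 0, 0], [-0.2, 0, 1.5, 0, 0, 0], [-0.2, 0, 1.8, 0, 0, 0], [-0.2, 0, 2, 0, 0, 0], [-0.2, 0, 2.1, 0, 0, 0], [-0.2, 0, 2.1, 0, 0, 0]]]}}

```text
time: 32.28
tool_pos: [0.6256, -0.0749, 0.0726]
tcp_rot: [0.114, -3.135, 0.0]
wrist_force: [-0.8, 0.1, 0.1]
width: 0.69
```

Call:
{"api": "servo_tool", "payload": {"plan": [[[0, -0.05, 0.1, 0, 0, 0], [0, -0.1, 0.2, 0, 0, 0], [0, -0.1, 0.2, 0, 0, 0], [0, -0.1, 0.2, 0, 0, 0]]]}}

```text
time: 32.62
tool_pos: [0.6261, -0.0751, 0.0726]
tcp_rot: [0.113, -3.136, -0.002]
wrist_force: [-3.9, 3.5, 7.6]
width: 0.69
```

Call:
{"api": "servo_tool", "payload": {"plan": [[[0, 0, 0, 0, 0, 0], [0, 0, 0, 0, 0, 0], [0, 0, 0, 0, 0, 0], [0, 0, 0, 0, 0, 0], [0, 0, 0, 0, 0, 0], [0, 0, -1.5, 0, 0, 0], [0, 0, -4, 0, 0, 0], [0, 0, -7, 0, 0, 0], [0, 0, -8.5, 0, 0, 0], [0, 0, -8.5, 0, 0, 0], [0, 0, -8.5, 0, 0, 0]]], "claw": 8.5}}

```text
time: 33.53
tool_pos: [0.6273, -0.0754, 0.1587]
tcp_rot: [0.113, -3.138, -0.001]
wrist_force: [0.5, 0.2, -0.3]
width: 0.997
```

```bash
python3 - <<'E'
from h import *
w=cam("wrist");save(w,"w20");cv2.imwrite("pics/w20.png",w["img"])
c=cam("scene");save(c,"sc20");D=cam("side");save(D,"si20")
o=np.hstack([cv2.resize(x[0]["img"][x[1]:x[1]+100,x[2]:x[2]+100],(400,400),interpolation=cv2.INTER_CUBIC) for x in [(c,160,260),(D,160,280)]])
cv2.imwrite("pics/c20.png",o)
print("expected",proj(w,(.6237,-.076,.15)),proj(c,(.6237,-.076,.15)),proj(D,(.6237,-.076,.15)))
print(bot.read_state()["tool_pos"])
for z in (.15,.0485):print(goal([.499,.3193,z],np.radians(98.5)))
E
```

```text
expected [319.2261187  219.64604674] [287.88831327 194.87867076] [349.22435761 186.82940333]
[ 0.62498797 -0.0750109   0.15543389]
(array([ 9.72, 40.23,  0.69]), array([ 0.13, -0.39, -4.37]))
(array([ 9.65, 40.21, 10.84]), array([ 0.13, -0.39, -4.37]))
```

View pics/w20.png

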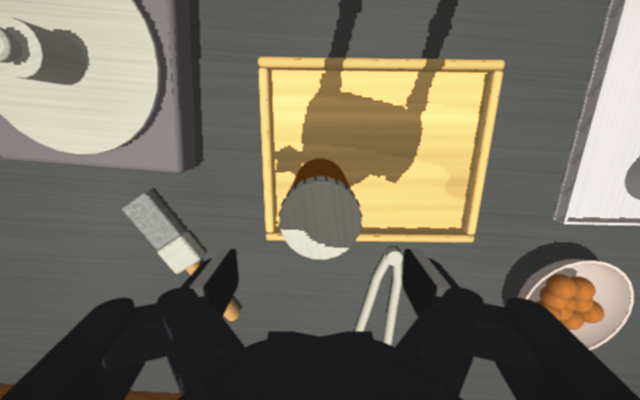

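View pics/c20.png

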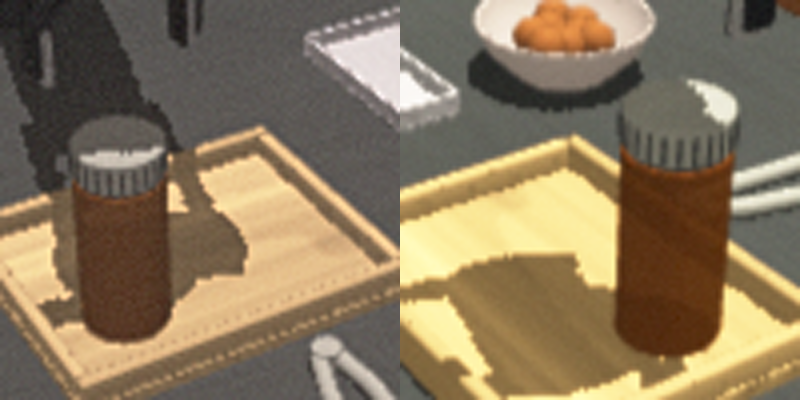

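The jar is upright: seen at (320,218), expected (319,220), so within a few mm. Next, the square tin.

Call:
{"api": "servo_tool", "payload": {"plan": [[[0.3, 1.2, 0, 0, 0, 0], [1, 4.2, 0, 0, 0, -1], [2, 8.2, 0, 0, 0, -2], [3, 12.1, 0, 0, 0, -3], [4, 16, 0, 0, 0, -4.4], [5, 19.9, 0, 0, 0, -4.4], [6, 23.8, 0, 0, 0, -4.4], [7, 27.7, 0, 0, 0, -4.4], [8, 31.5, 0, 0, 0, -4.4], [8.9, 35, 0, 0, 0, -4.4], [9.5, 38, 0, 0, -0.4, -4.4], [9.7, 39.8, 0.5, 0, -0.4, -4.4], [9.7, 40.2, 1, 0, -0.4, -4.4], [9.7, 40.2, 1.5, 0, -0.4, -4.4], [9.7, 40.2, 1.5, 0, -0.4, -4.4], [9.7, 40.2, 1.5, 0, -0.4, -4.4]]]}}

```text
time: 35.02
tool_pos: [0.4984, 0.3175, 0.1406]
tcp_rot: [0.232, -3.131, -0.001]
wrist_force: [0.6, 0.5, 0.2]
width: 0.995
```

```bash
python3 - <<'E'
from h import *
w=cam("wrist");save(w,"w21");cv2.imwrite("pics/w21.png",w["img"])
print(bot.read_state()["tool_pos"],proj(w,(.498,.3193,.128)))
print(goal([.499,.3193,.0485],np.radians(98.5)))
E
```

```text
[0.49903452 0.31759115 0.14120539] [322.16330932 222.46410667]
(array([-0.03,  0.16,  9.27]), array([ 0.08, -0.07, -0.05]))
```

View pics/w21.png

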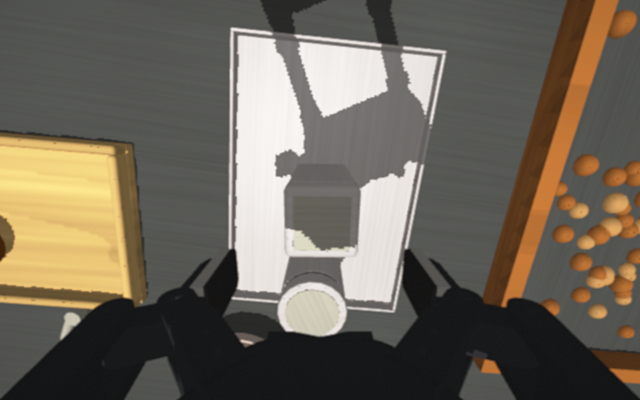

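Call:
{"api": "servo_tool", "payload": {"plan": [[[0, 0.1, 1, 0, 0, 0], [0, 0.1, 3, 0, 0, 0], [0, 0.1, 5, 0, 0, 0], [0, 0.1, 7, 0, 0, 0], [0, 0.1, 8.4, 0, 0, 0], [0, 0.1, 9.2, 0, 0, 0], [0, 0.1, 9.2, 0, 0, 0], [0, 0.1, 9.2, 0, 0, 0]]]}}

```text
time: 35.73
tool_pos: [0.4989, 0.3181, 0.0489]
tcp_rot: [0.23, -3.131, -0.002]
wrist_force: [0.2, 0.2, 0.8]
width: 0.994
```

Call:
{"api": "servo_tool", "payload": {"plan": [[[0, 0, 0, 0, 0, 0], [0, 0, 0, 0, 0, 0], [0, 0, 0, 0, 0, 0], [0, 0, 0, 0, 0, 0], [0, 0, 0, 0, 0, 0], [0, 0, 0, 0, 0, 0], [0, 0, 0, 0, 0, 0]]], "claw": 4.5, "grip_force": 50}}

```text
time: 36.32
tool_pos: [0.5002, 0.3189, 0.0506]
tcp_rot: [-0.23, 3.132, 0.004]
wrist_force: [0.8, 0.5, 6.0]
width: 0.656
```

```bash
python3 - <<'E'
from h import *
s=bot.read_state();p=s["tool_pos"];z=p[2];print(p,s["width"])
print(goal([.5566+(p[0]-.4989),-.0163,z+.007],np.radians(98.5)))
E
```

```text
[0.50020446 0.31889713 0.0505919 ] 0.6556150526561435
(array([ -0.81, -34.  ,  -0.77]), array([ 0.13,  0.07, -0.09]))
```

Call:
{"api": "servo_tool", "payload": {"plan": [[[0, 0, -0.8, 0, 0, 0], [0, 0, -2.5, 0, 0, 0], [0, -0.5, -4.5, 0, 0, 0], [0, -2, -6, 0, 0, 0], [-0.1, -4.5, -6.5, 0, 0, 0], [-0.2, -7.5, -6.5, 0, 0, 0], [-0.3, -11, -6.5, 0, 0, 0], [-0.4, -15, -6.5, 0, 0, 0], [-0.5, -19, -6.5, 0, 0, 0], [-0.6, -23, -6.5, 0, 0, 0], [-0.7, -26.8, -6.5, 0, 0, 0], [-0.8, -30, -6.5, 0, 0, 0], [-0.8, -32.5, -6.5, 0, 0, 0], [-0.8, -33.8, -6, 0, 0, 0], [-0.8, -34, -5, 0, 0, 0], [-0.8, -34, -3.8, 0, 0, 0], [-0.8, -34, -2.8, 0, 0, 0], [-0.8, -34, -2, 0, 0, 0], [-0.8, -34, -1.6, 0, 0, 0], [-0.8, -34, -1.4, 0, 0, 0]]]}}

```text
time: 37.98
tool_pos: [0.5565, -0.0151, 0.0621]
tcp_rot: [0.233, -3.131, -0.005]
wrist_force: [0.4, 0.7, -3.8]
width: 0.65
```

```bash
python3 - <<'E'
from h import *
s=bot.read_state();p=s["tool_pos"];print(p,s["width"],s["wrist_force"])
print(goal([.558,-.0163,.0576],np.radians(98.5)))
E
```

```text
[ 0.55650134 -0.01505781  0.06207089] 0.6502367721950496 [ 0.35112578  0.74251627 -3.77233101]
(array([-0.13, -0.15,  0.45]), array([ 0.17, -0.09,  0.  ]))
```

Call:
{"api": "servo_tool", "payload": {"plan": [[[-0.1, -0.1, 0.2, 0, 0, 0], [-0.1, -0.1, 0.4, 0, 0, 0], [-0.1, -0.1, 0.5, 0, 0, 0], [-0.1, -0.1, 0.6, 0, 0, 0], [-0.1, -0.1, 0.6, 0, 0, 0]]]}}

```text
time: 38.4
tool_pos: [0.5581, -0.0154, 0.0577]
tcp_rot: [0.233, -3.132, -0.006]
wrist_force: [-3.5, 1.6, 3.9]
width: 0.649
```

Contact. Release and retreat.

Call:
{"api": "servo_tool", "payload": {"plan": [[[0, 0, 0, 0, 0, 0], [0, 0, 0, 0, 0, 0], [0, 0, 0, 0, 0, 0], [0, 0, 0, 0, 0, 0], [0, 0, 0, 0, 0, 0], [0, 0, -1.5, 0, 0, 0], [0, 0, -4, 0, 0, 0], [0, 0, -7, 0, 0, 0], [0, 0, -9, 0, 0, 0], [0, 0, -9, 0, 0, 0], [0, 0, -9, 0, 0, 0]]], "claw": 8.5}}

```text
time: 39.32
tool_pos: [0.5597, -0.0159, 0.1494]
tcp_rot: [-0.232, 3.13, 0.005]
wrist_force: [0.4, 0.1, -0.5]
width: 0.996
```

```bash
python3 - <<'E'
from h import *
w=cam("wrist");save(w,"w22");cv2.imwrite("pics/w22.png",w["img"])
print("expected",proj(w,(.5554,-.0161,.135)))
print(bot.read_state()["tool_pos"])
print(goal([.588,.325,.15],np.radians(94)))
E
```

```text
expected [320.2377441  216.27133102]
[ 0.55828137 -0.01576175  0.14769347]
(array([-7.97, 33.26, -0.12]), array([ 0.2 , -0.02,  4.49]))
```

View pics/w22.png

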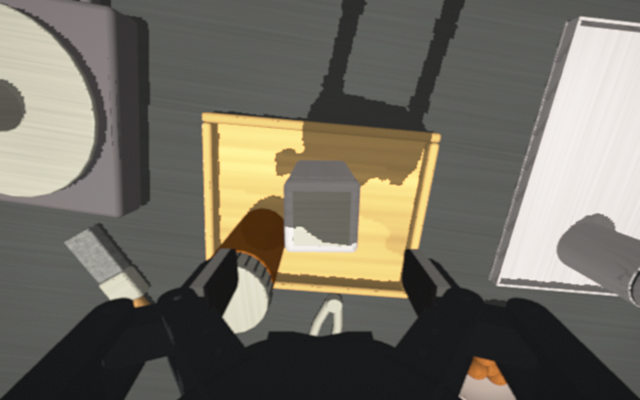

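The square tin is at (321,216), expected (320,216). Now the round tin.

Call:
{"api": "servo_tool", "payload": {"plan": [[[-0.3, 1.2, 0, 0, 0, 0], [-1, 4.2, 0, 0, 0, 1], [-2, 8.2, 0, 0, 0, 2], [-3, 12.2, 0, 0, 0, 3], [-4, 16.2, 0, 0, 0, 4.5], [-5, 20.2, 0, 0, 0, 4.5], [-6, 24.2, 0, 0, 0, 4.5], [-7, 28, 0, 0, 0, 4.5], [-7.7, 31, 0.5, 0, 0, 4.5], [-8, 32.8, 1, 0.2, 0, 4.5], [-8, 33.2, 1.5, 0.2, 0, 4.5], [-8, 33.2, 2, 0.2, 0, 4.5], [-8, 33.2, 2, 0.2, 0, 4.5], [-8, 33.2, 2, 0.2, 0, 4.5]]]}}

```text
time: 40.53
tool_pos: [0.5874, 0.323, 0.1273]
tcp_rot: [0.108, -3.137, 0.003]
wrist_force: [0.2, 0.5, 0.2]
width: 0.992
```

```bash
python3 - <<'E'
from h import *
w=cam("wrist");save(w,"w23");cv2.imwrite("pics/w23.png",w["img"])
print(bot.read_state()["tool_pos"],proj(w,(.588,.325,.111)))
print(goal([.588,.325,.0325],np.radians(94)))
E
```

```text
[0.58800241 0.32294771 0.12811418] [322.36706276 221.98897672]
(array([-0.03,  0.21,  9.56]), array([-0.05, -0.1 , -0.09]))
```

View pics/w23.png

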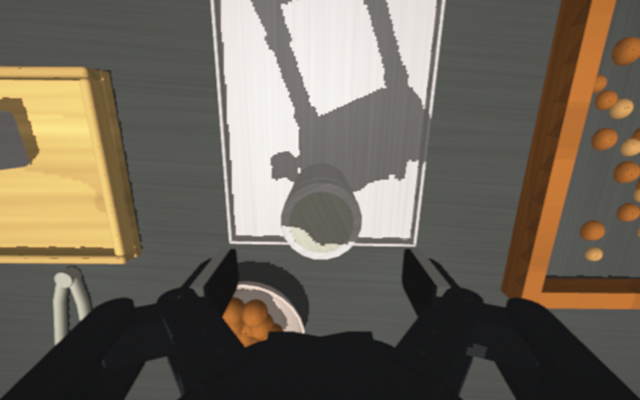

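Call:
{"api": "servo_tool", "payload": {"plan": [[[0, 0.1, 1, 0, 0, 0], [0, 0.2, 3, 0, 0, 0], [0, 0.2, 5, 0, 0, 0], [0, 0.2, 7, 0, 0, 0], [0, 0.2, 8.6, 0, 0, 0], [0, 0.2, 9.4, 0, 0, 0], [0, 0.2, 9.4, 0, 0, 0], [0, 0.2, 9.4, 0, 0, 0]]]}}

```text
time: 41.25
tool_pos: [0.5878, 0.3241, 0.034]
tcp_rot: [0.106, -3.138, 0.002]
wrist_force: [0.2, -0.4, 1.0]
width: 0.994
```

Call:
{"api": "servo_tool", "payload": {"plan": [[[0, 0, 0, 0, 0, 0], [0, 0, 0, 0, 0, 0], [0, 0, 0, 0, 0, 0], [0, 0, 0, 0, 0, 0], [0, 0, 0, 0, 0, 0], [0, 0, 0, 0, 0, 0], [0, 0, 0, 0, 0, 0]]], "claw": 5, "grip_force": 50}}

```text
time: 41.83
tool_pos: [0.5894, 0.3246, 0.0361]
tcp_rot: [-0.106, 3.139, -0.0]
wrist_force: [0.3, -1.7, 5.4]
width: 0.711
```

```bash
python3 - <<'E'
from h import *
s=bot.read_state();p=s["tool_pos"];z=p[2];print(p,s["width"])
print(goal([.6130+(p[0]-.588),.047,z+.007],np.radians(94)))
E
```

```text
[0.58936625 0.32459906 0.03606517] 0.7109818391316298
(array([ -0.63, -27.87,  -0.69]), array([-0.01,  0.07, -0.14]))
```

Call:
{"api": "servo_tool", "payload": {"plan": [[[0, 0, -0.8, 0, 0, 0], [0, 0, -2.5, 0, 0, 0], [0, -0.5, -4.5, 0, 0, 0], [-0.2, -2, -6, 0, 0, 0], [-0.4, -4.5, -6.5, 0, 0, 0], [-0.6, -7.5, -6.5, 0, 0, 0], [-0.6, -11, -6.5, 0, 0, 0], [-0.6, -14.5, -6.5, 0, 0, 0], [-0.6, -18, -6.5, 0, 0, 0], [-0.6, -21.2, -6.5, 0, 0, 0], [-0.6, -24, -6.5, 0, 0, 0], [-0.6, -26.2, -6.5, 0, 0, 0], [-0.6, -27.5, -6.2, 0, 0, 0], [-0.6, -27.9, -5.2, 0, 0, 0], [-0.6, -27.9, -4, 0, 0, 0], [-0.6, -27.9, -3, 0, 0, 0], [-0.6, -27.9, -2.2, 0, 0, 0], [-0.6, -27.9, -1.7, 0, 0, 0], [-0.6, -27.9, -1.4, 0, 0, 0], [-0.6, -27.9, -1.4, 0, 0, 0]]]}}

```text
time: 43.5
tool_pos: [0.6132, 0.0476, 0.0487]
tcp_rot: [0.108, -3.139, 0.0]
wrist_force: [0.0, -0.0, -2.3]
width: 0.709
```

```bash
python3 - <<'E'
from h import *
s=bot.read_state();p=s["tool_pos"];print(p,s["width"],s["wrist_force"])
print(goal([.6144,.047,.0431],np.radians(94)))
E
```

```text
[0.6131927  0.04758259 0.04874807] 0.7092348394238513 [ 0.00335264 -0.0277629  -2.31514382]
(array([-0.12, -0.07,  0.56]), array([-0.  , -0.06, -0.06]))
```

Call:
{"api": "servo_tool", "payload": {"plan": [[[-0.1, 0, 0.2, 0, 0, 0], [-0.1, 0, 0.4, 0, 0, 0], [-0.1, 0, 0.55, 0, 0, 0], [-0.1, 0, 0.65, 0, 0, 0], [-0.1, 0, 0.65, 0, 0, 0], [-0.1, 0, 0.65, 0, 0, 0]]]}}

```text
time: 44.0
tool_pos: [0.6147, 0.0478, 0.0431]
tcp_rot: [-0.108, 3.14, 0.0]
wrist_force: [-0.7, 0.2, 2.4]
width: 0.713
```

Call:
{"api": "servo_tool", "payload": {"plan": [[[0, 0, 0, 0, 0, 0], [0, 0, 0, 0, 0, 0], [0, 0, 0, 0, 0, 0], [0, 0, 0, 0, 0, 0], [0, 0, 0, 0, 0, 0], [0, 0, -1.5, 0, 0, 0], [0, 0, -4, 0, 0, 0], [0, 0, -8, 0, 0, 0], [0, 0, -12, 0, 0, 0], [0, 0, -16, 0, 0, 0], [2, 0, -20, 0, 0, 0], [3.5, -4, -24, 0, 0, 0], [3.5, -6, -27, 0, 0, 0], [3.5, -6, -29, 0, 0, 0], [3.5, -6, -29, 0, 0, 0], [3.5, -6, -29, 0, 0, 0]]], "claw": 8.5}}

```text
time: 45.33
tool_pos: [0.5852, -0.0153, 0.3364]
tcp_rot: [-0.105, 3.134, -0.0]
wrist_force: [0.2, 0.7, -1.3]
width: 0.997
```

```bash
python3 - <<'E'
from h import *
c=cam("scene");save(c,"scE");D=cam("side");save(D,"siE");w=cam("wrist");save(w,"wE")
crop(c,240,160,400,280,5,"pics/scE.png");crop(D,245,160,405,280,5,"pics/siE.png");cv2.imwrite("pics/wE.png",w["img"])
cv2.imwrite("pics/scEfull.png",c["img"])
for n,P in dict(jar=(.6237,-.076,.15),sq=(.5554,-.0161,.135),rd=(.6129,.0467,.118),wt=(.519,-.3147,.12)).items(): print(n,proj(w,P).round(1))
a=load("scene")["img"];d=cv2.absdiff(a,c["img"]).max(2); print(bot.read_state()["tool_pos"])
E
```

```text
jar [272.2 204.9]
sq [319.9 155.9]
rd [360.1 197.2]
wt [ 98.8 111.7]
[ 0.58311633 -0.01418402  0.33120267]
```

View pics/scE.png

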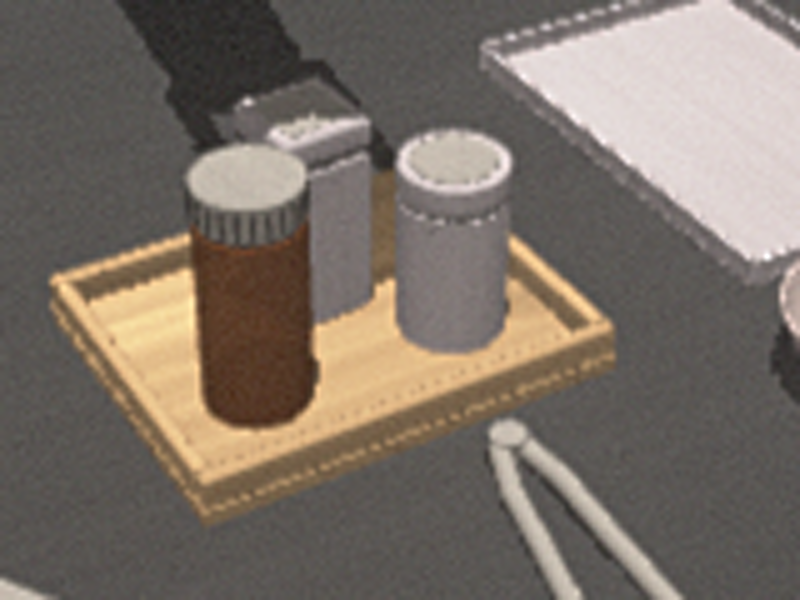

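View pics/siE.png

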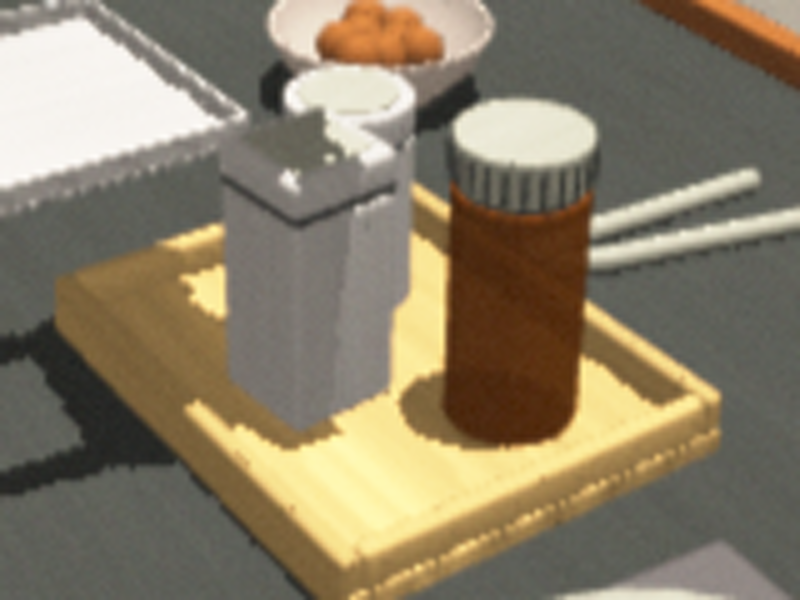

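View pics/wE.png

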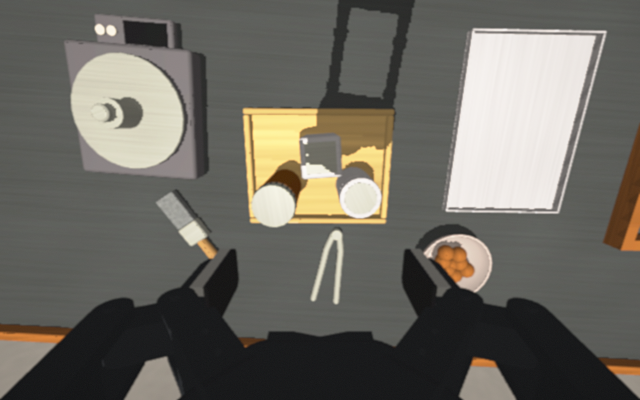

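View pics/scEfull.png

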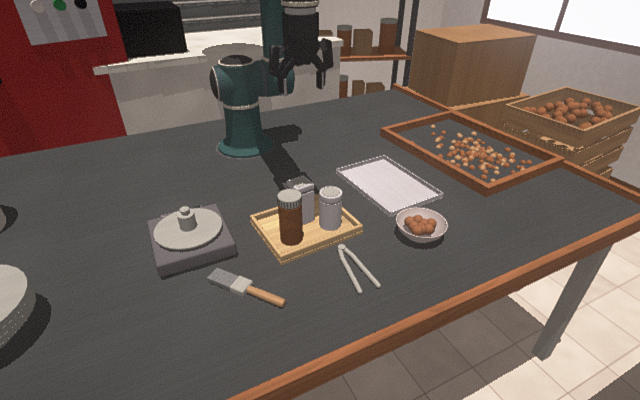

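The last pictures match the start views to within about 3–5 zoomed pixels (1 px or less, roughly 2–3 mm): jar (246,177) against (242,177), round tin (454,160) against (451,160). The weight stands in the middle of the pan. Handing in.

```bash
python3 - <<'E'
from workcell import finish_job
print(finish_job())
E
```

```text
the job is handed in; nothing more can be done
None
```

I moved the round tin, the square tin and the jar to the side tray and set the 500 g weight gently on the scale. Each container then went back to its own spot. The job was handed in at about 45 s of the 131 s allowed, and no verdict was reported.

- **Containers:** In the final scene, side and wrist pictures all three stand upright. Their tops are about 2–3 mm from where they started, against the 15 mm limit.
- **Weight:** It stands upright at the middle of the pan. The wrist view just after I let go put its knob about 2 px from the position predicted for the pan centre. I released it only after the wrist force showed contact.
- **Other items:** The bowl, nutcracker and brush look unmoved, and the arm ended clear above the scene.
- **Disagreement with the text:** The real fingertips sit about 41 mm behind the reported TCP when nearly closed, and about 52 mm when open. I noticed this in the pictures before the first grasp and confirmed it with a light test close that met nothing. I corrected every later grasp and placing height for it.
- **Wrist camera:** It read x about 2–3 mm lower than the two fixed cameras. I allowed for this when judging positions.

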